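# Scrape the spray tray clean and shake the couplings over it

### The job

Get the spray tray ready for zinc-spraying: first draw the scraper block along the tray to wipe both crusts of old paint into the slot at its end, while the brass couplings wait in the scoop. Then pick up the scoop by its handle and shake all eight couplings out evenly over the tray, so that each of its three panels gets at least two, and stand both tools upright on the bench again. Do not touch the crusts or couplings with the gripper, and leave the spray can and the screw jar where they stand.

Things in the scene. Friction and masses are not known exactly. Their poses are not given: they have to be found in the camera images.
- spray_tray: fixed steel spray tray; origin on the bench under the centre of its floor; y along it, x across, z up. Flat floor 150 mm (x) by 330 mm (y), 50 mm above the bench; pressed lines at y = -55 and +55 mm divide it into three panels. Walls 3 mm thick all round, slot included, up to 80 mm above the bench. At the -y end the floor stops at an open slot, y = -165 to -191 mm
- tray_slot (a point): centre of the dark slot beyond the floor's bright worn lip, at floor height, axes as the tray: 26 mm wide (y), 150 mm long (x), open down to a catch trough 39 mm deep; crusts fall through, couplings (30 mm thick) do not
- scoop: aluminium parts scoop: open-top trough 165 mm long (x), 84 mm wide (y) outside, 78 inside, 3 mm sheet, closed at x = -82 mm, side walls 48 mm high falling to 30 at the mouth. Origin under its centre. Starts level on the bench with the eight couplings in it in two rows; 0.22 kg empty
- scoop_mouth (a point): middle of the floor's edge at the scoop's open mouth, 82 mm in front (+x) of its centre; axes as the scoop
- scoop_grip (a point): centre of the scoop's black bridge handle, 88 mm above its underside: a flat bar 22 mm thick (x), 92 mm wide (y), 36 mm high; couplings pass below it
- scraper: scraper block, wooden grip on a foot with a steel blade. Origin under its centre; foot 120 mm long (x), 34 mm thick (y), 30 mm high; above it the grip, 66 mm long (x), 26 mm thick (y), up to 97 mm high. Starts standing on its blade on the bench, 0.18 kg
- coupling_1: brass hexagonal conduit coupling, 30 mm across flats, 34 mm long along its x axis, about 35 g; origin at its centre
- coupling_2: brass hexagonal conduit coupling, 30 mm across flats, 34 mm long along its x axis, about 35 g; origin at its centre
- coupling_3: brass hexagonal conduit coupling, 30 mm across flats, 34 mm long along its x axis, about 35 g; origin at its centre
- coupling_4: brass hexagonal conduit coupling, 30 mm across flats, 34 mm long along its x axis, about 35 g; origin at its centre
- coupling_5: brass hexagonal conduit coupling, 30 mm across flats, 34 mm long along its x axis, about 35 g; origin at its centre
- coupling_6: brass hexagonal conduit coupling, 30 mm across flats, 34 mm long along its x axis, about 35 g; origin at its centre
- coupling_7: brass hexagonal conduit coupling, 30 mm across flats, 34 mm long along its x axis, about 35 g; origin at its centre
- coupling_8: brass hexagonal conduit coupling, 30 mm across flats, 34 mm long along its x axis, about 35 g; origin at its centre
- crust_1: loose pale grey crust of dried paint on the tray's floor, 22 x 16 x 8 mm (x, y, z); origin at the centre of its underside
- crust_2: loose pale grey crust of dried paint on the tray's floor, 22 x 16 x 8 mm (x, y, z); origin at the centre of its underside
- spray_can: bystander: silver-grey spray can with white cap, 66 mm in diameter, 170 mm high, standing behind the tray; origin under its centre
- screw_jar: bystander: jar of screws with red lid, 63 mm in diameter, 80 mm high, standing behind the tools; origin under its centre
There are look-alikes about, which are no part of the job. What is shaped like the coupling_7 but blue is not meant.

How it is judged:
By the outcome, as a careful person would: the job done as asked, in the order asked, and still so for the second after the job is handed in, with the robot touching nothing.
It also fails if it takes over 72 s, if anything falls off the work surface, if the arm or the gripper's body presses on something with over 40 N, if the wrist force passes 120 N, or if a joint passes its speed limit or range.

### The arm

A 7-joint arm with a two-finger parallel gripper is mounted at the origin on a cart in front of the work surface, level with it; the furniture and walls round the work are solid. World frame = base frame: x ahead of the robot, y to its left, z up, the work surface at z = 0. Lengths are in mm, angles in rad, forces in N, time in s.
With the tool pointing down it reaches from about 400 to 875 mm from the base axis. Payload 4.4 kg.
Tool frame: the origin (TCP) lies on the centre line of the jaws, within the pads' length; the fingertips stand 14 mm ahead of it and the grasp point (between the pads) lies 5 mm behind it (tips_ahead is the distance from the TCP to the fingertips, in mm); z points along the fingers, y is the line along which they close (so a half turn about z gives the same grasp; the last joint's range is limited). The gripper opens to 85 mm and grips with 20 to 120 N. Pads are 22 mm wide; open, the fingers measure 114 mm over their backs; the gripper's body (76 mm by 85 mm) begins 54 mm behind the grasp point. The pads swing forward as they close: fully open they stand 13 mm farther back than shut.
Start: joints at [1.221, 0.628, 0.038, 1.517, -0.027, 0.996, -0.02], TCP at [182.031, -624.005, 245.313] pointing down, gripper open.
Joint ranges: [-3.06, 3.06], [-0.37, 2.12], [-1.25, 1.32], [0.18, 2.47], [-1.1, 4.24], [0.23, 1.98], [-2.94, 2.94]. Speed limits (rad/s): [2.57, 2.57, 3.14, 3.14, 3.14, 3.14, 3.14].

### API

Orientations are given as [roll, pitch, yaw] about the fixed x, y, z axes, in that order (R = Rz(yaw) Ry(pitch) Rx(roll)).
In Python, from cell import * gives the robot as it stands.
- The arm moves only by the tool move_arm, never from a script. Its argument "rows" is text: rows parted by semicolons, each of 7 numbers parted by spaces: the shift along the tool's x, y, z scaled (see below), then the turn, a rotation vector about the tool's x, y, z scaled (see below), then the closure, from -1 (fully open) to 1 (shut). A call has 1 to 12 rows; each row is the pose to reach, as a shift and turn from the pose commanded when the call began, along the tool's axes at that moment; what a row does not reach only later rows make up. The controller multiplies each number of a shift by 0.3 m and each number of a turn by pi/2 rad. A row lasts 1/12 s, in which the tool goes at most 41.7 mm and 7.16 degrees, less where a joint would pass 70% of its speed; a pose out of reach is approached as far as the arm can. A call with a number of a shift or a turn outside -1 to 1 is refused whole. A call with a gripper value outside its range is refused whole. The fingers move at their own pace and stop on an object; the grip force is fixed at half the most. Time passes only in rows, so rows that repeat a pose let the fingers close. It gives the time, the measured TCP pose, the force, the opening and the grip force at its end, in the units of the state.
- read_state(): the state, without advancing time (a new reading comes with each control period).
- get_image(name): name is "scene" or "top" or "wrist"; returns a dict with "img" (420x560x3 uint8, red, green, blue), "vfov" (degrees; the focal length in pixels is half the picture's height over the tangent of half this angle, whatever the lens; pixels are square), "cx", "cy" (the principal point, pixels), "k1" (the pictures are not rectified: a ray, as slopes to the right and down, at radius r is drawn at 1 + k1 r^2 times it, then the intrinsics apply), "extrinsics" (4x4, takes a point from camera to world coordinates); the wrist camera has in their place "T_tool_cam" (4x4, takes a point from camera to tool coordinates, whose origin is the TCP and whose axes are the flange's). Camera axes: x right, y up, looking along -z (the intrinsics and any distortion apply to the point x, -y, -z); pixel columns grow to the right and rows downward; lengths in mm; the calibration is good to about 2 mm. A picture is of the moment at which its call begins: read the wrist's pose just before it. There is no depth.
- finish_job(): hands the job in; it is judged then, once.
The state is a dict: "clock": time; "qpos": joint angles; "qd": joint speeds; "tau": joint torques, N m; "eef_pos": TCP position; "tool_rot": TCP orientation; "force": force on the tool from outside, world axes, zero at the start; "torque": the same for the moment, N m; "width": finger opening in mm; "gripper_force": force on a finger pad.
Only numpy, scipy, OpenCV 4.12 (cv2) and the standard library are available. Lean on these libraries where they do the work, as an engineer would, in place of code of your own. Each camera call takes 0.05 s, during which the arm holds its last target. There are 200 camera calls.

## Working session

There is one attempt and no reset: what is moved stays moved. The work goes in short steps, Python scripts to look and compute and a tool call to move; the robot and the scene stay as the last step left them, time stands still between calls to the robot, and variables do not carry over. Pictures are saved under pics/ and viewed, at most 10 in all, crops included, and the job is handed in when it is done.

Besides the shell and the picture viewer there is one more tool, called after "Request:" as a command line: name --argument value ..., lists and objects as JSON in quotes. move_arm: Moves the arm, as the interface text tells. Its arguments: {"type":"object","properties":{"rows":{"type":"string"}},"required":["rows"]}

```bash
mkdir -p pics; ls
python3 - <<'E'
from cell import *
import cv2
s=read_state(); print({k:s[k] for k in('clock','eef_pos','tool_rot','width','force')})
for n in('scene','top'):
    d=get_image(n); cv2.imwrite(f'pics/{n}0.png',d['img'][:,:,::-1]); print(n,d['vfov'],d['cx'],d['cy'],d['k1'],d['extrinsics'])
a=cv2.imread('pics/scene0.png');b=cv2.imread('pics/top0.png')
E
```

```text
pics
{'clock': 0.0, 'eef_pos': array([ 181.86478073, -623.42104568,  244.39956593]), 'tool_rot': array([-3.13970392e+00,  4.08367042e-05,  2.83809312e-01]), 'width': 85.65905975794395, 'force': array([-0.10122045, -0.77760603, -0.20432005])}
scene 56.69746001347849 280.1111396709001 211.11673958655896 0.014899048651955564 [[-7.80659899e-01  4.06029477e-01 -4.75089660e-01 -5.71331209e+00]
 [-6.24727110e-01 -5.27580216e-01  5.75651938e-01  6.15179573e+02]
 [-1.69162503e-02  7.46189774e-01  6.65518340e-01  8.13398471e+02]
 [ 0.00000000e+00  0.00000000e+00  0.00000000e+00  1.00000000e+00]]
top 55.09737527968815 285.31841685973524 203.26697956625569 -0.05121725194997993 [[ 2.47769615e-02  9.95693801e-01 -8.93306035e-02  4.29180746e+02]
 [-9.99654190e-01  2.38894675e-02 -1.09906195e-02 -1.70014685e+01]
 [-8.80923112e-03  8.95720262e-02  9.95941389e-01  1.16505343e+03]
 [ 0.00000000e+00  0.00000000e+00  0.00000000e+00  1.00000000e+00]]
```

View pics/top0.png

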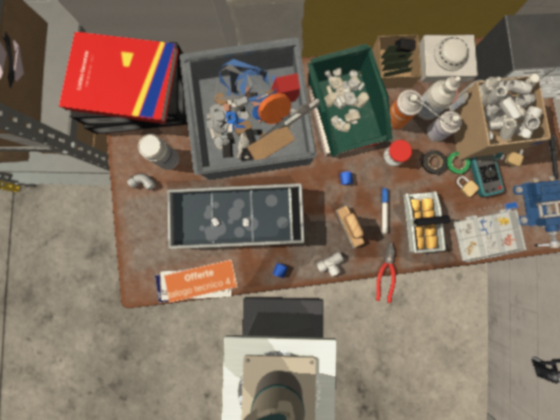

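View pics/scene0.png

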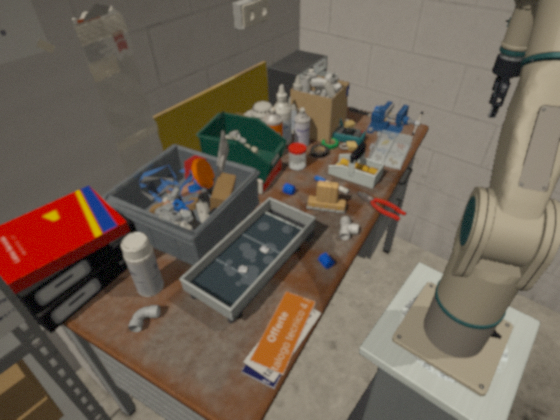

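Top view: tray (168–303, 185–247), scraper (352,225), scoop with handle (428,221), jar (397,153), can (155,150), crusts (215,222) and (245,222). Look-alikes are the blue couplings (345,177) and (280,270), the wooden block in the grey bin (270,143), and the grey fittings (330,263). The scene view agrees. Now one close crop, plus helpers.

```bash
cat > h.py <<'E'
from cell import *
import cv2, numpy as np
from scipy.spatial.transform import Rotation as R
def cam(n):
    s=read_state(); d=get_image(n)
    if n=='wrist':
        T=np.eye(4);T[:3,:3]=R.from_euler('xyz',s['tool_rot']).as_matrix();T[:3,3]=s['eef_pos'];d['extrinsics']=T@d['T_tool_cam']
    d['f']=d['img'].shape[0]/2/np.tan(np.radians(d['vfov'])/2); return d
def ray(d,uv):
    p=(np.array(uv,float)-[d['cx'],d['cy']])/d['f']; q=p.copy()
    for _ in range(20): q=p/(1+d['k1']*(q@q))
    E=d['extrinsics']; v=E[:3,:3]@[q[0],-q[1],-1]; return E[:3,3],v/np.linalg.norm(v)
def onz(d,uv,z):
    o,v=ray(d,uv); return o+v*(z-o[2])/v[2]
def tri(rays):
    A=sum(np.eye(3)-np.outer(v,v) for o,v in rays); b=sum((np.eye(3)-np.outer(v,v))@o for o,v in rays); return np.linalg.solve(A,b)
def px(d,P):
    E=d['extrinsics']; c=E[:3,:3].T@(np.array(P,float)-E[:3,3]); q=np.array([c[0],-c[1]])/-c[2]; return q*(1+d['k1']*(q@q))*d['f']+[d['cx'],d['cy']]
def save(n,name): 
    d=cam(n); cv2.imwrite(f'pics/{name}.png',d['img'][:,:,::-1]); return d
E
python3 - <<'E'
from h import *
d=save('top','t1'); a=d['img'][165:290,155:455,::-1]
a=cv2.resize(a,None,fx=2.66,fy=2.66,interpolation=cv2.INTER_CUBIC)
s=cam('scene');b=s['img'][130:330,180:400,::-1]; b=cv2.resize(b,None,fx=1.2,fy=1.2,interpolation=cv2.INTER_CUBIC)
b=cv2.copyMakeBorder(b,0,0,0,a.shape[1]-b.shape[1],0)
cv2.imwrite('pics/c1.png',np.vstack([a,b])); print(a.shape,b.shape)
E
```

```text
(332, 798, 3) (240, 798, 3)
```

View pics/c1.png

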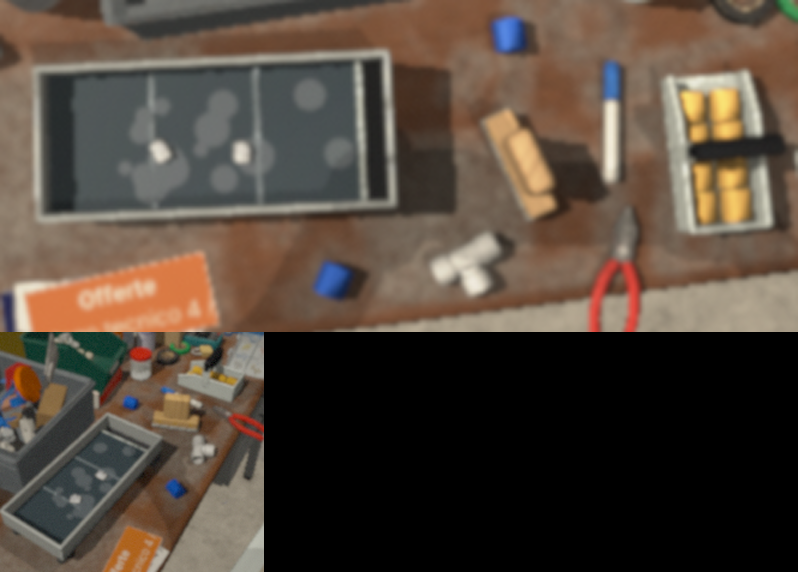

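Crop: the slot is at the tray's right end (world -y, crop x≈375). Crusts are at crop (161,151) and (241,152), the scraper at (520,163), and the scoop at (718,150) with its handle at (735,148). The only brass pieces are the eight in the scoop; the blue ones are decoys.

Run:
```python
from h import *
d=cam('top');f=lambda p:(p[0]/2.66+155,p[1]/2.66+165)
np.set_printoptions(precision=1,suppress=True)
for n,p,z in [('TL',(35,68),80),('TR',(388,52),80),('BR',(396,208),80),('BL',(38,220),80),('cr1',(161,151),55),('cr2',(241,152),55),
 ('lipU',(357,62),50),('lipD',(365,202),50),('line+U',(152,74),50),('line-U',(256,66),50),('line-D',(261,205),50),
 ('grip1',(512,133),97),('grip2',(545,190),97),('gripc',(527,162),97),('footU',(490,117),30),('footD',(545,210),30),
 ('scTL',(665,78),45),('scTR',(750,72),45),('scBR',(772,225),40),('scBL',(690,232),40),('hL',(692,150),106),('hR',(782,146),106),('pen',(612,120),5),('plier',(625,225),10),('blue',(508,33),20),('grey',(470,262),15)]:
  print(n,onz(d,f(p),z)[:2])
# jar/can/hsv checks in two views
s=cam('scene')
for n,uv,uv2 in [('jar lid',(398,152),(297,149)),('cr1',(161/2.66+155,151/2.66+165),(242,269)),('cr2',(241/2.66+155,152/2.66+165),(264,249))]:
  print(n,tri([ray(d,uv),ray(s,uv2)]))
def ms(im,lo,hi,box,n):
  h=cv2.cvtColor(im,cv2.COLOR_RGB2HSV);m=cv2.inRange(h,lo,hi);k=np.zeros_like(m);k[box[1]:box[3],box[0]:box[2]]=255
  c,_=cv2.findContours(m&k,0,1);c=max(c,key=cv2.contourArea);M=cv2.moments(c);r=cv2.minAreaRect(c);print(n,M['m10']/M['m00'],M['m01']/M['m00'],r);return r
r1=ms(d['img'],(0,0,0),(180,255,50),(408,205,460,235),'handle top'); r2=ms(s['img'],(0,0,0),(180,255,50),(340,140,385,180),'handle scene')
print(tri([ray(d,r1[0]),ray(s,r2[0])]))
```

```text
TL [553.7 316. ]
TR [578.6 -46. ]
BR [420.2 -57.5]
BL [398.6 305.2]
cr1 [472.8 187. ]
cr2 [473.8 103.6]
lipU [571.4 -14.5]
lipD [425.3 -26.3]
line+U [553.6 200.7]
line-U [564.6  91.4]
line-D [419.5  81.5]
grip1 [ 497.7 -171.1]
grip2 [ 441.7 -204.6]
gripc [ 469.1 -186.4]
footU [ 518.4 -157.2]
footD [ 421.4 -216.6]
scTL [ 562.9 -339.6]
scTR [ 571.5 -430.2]
scBR [ 411.  -454.2]
scBL [ 401.9 -367.3]
hL [ 484.4 -348.9]
hR [ 490.4 -439.2]
pen [ 520.3 -293.1]
plier [ 407.1 -306.4]
blue [ 610.6 -176.7]
grey [ 364.2 -139.9]
jar lid [ 676.6 -311.8   75.2]
cr1 [473.8 187.8  55.3]
cr2 [474.  103.6  56.8]
handle top 433.25539906103285 220.26666666666665 ((431.9576416015625, 219.65211486816406), (8.08989429473877, 34.10739517211914), 87.1375961303711)
handle scene 358.2161785216178 151.58019525801953 ((358.6585388183594, 151.42681884765625), (8.1210355758667, 23.2698917388916), 38.65980529785156)
[ 489.1 -399.3   93.3]
```

```bash
cat >> h.py <<'E'
def rows(P,rpy):
    "row numbers from the measured pose to world pose P, rpy"
    s=read_state(); A=R.from_euler('xyz',s['tool_rot']); B=R.from_euler('xyz',rpy)
    t=A.inv().apply(np.array(P)-s['eef_pos'])/300; w=(A.inv()*B).as_rotvec()/(np.pi/2)
    print(np.round(t,3),np.round(w,3),'rows>=%.1f %.1f'%(np.linalg.norm(t)*300/41.7,np.linalg.norm(w)*90/7.16))
E
python3 -c "
from h import *
rows([400,-320,300],[np.pi,0,.54])"
```

```text
[ 0.981 -0.769 -0.183] [-0.    -0.    -0.163] rows>=9.1 2.1
```

Request:
move_arm --rows "0.98 -0.77 -0.18 0 0 -0.16 -1;0.98 -0.77 -0.18 0 0 -0.16 -1;0.98 -0.77 -0.18 0 0 -0.16 -1;0.98 -0.77 -0.18 0 0 -0.16 -1;0.98 -0.77 -0.18 0 0 -0.16 -1;0.98 -0.77 -0.18 0 0 -0.16 -1;0.98 -0.77 -0.18 0 0 -0.16 -1;0.98 -0.77 -0.18 0 0 -0.16 -1;0.98 -0.77 -0.18 0 0 -0.16 -1;0.98 -0.77 -0.18 0 0 -0.16 -1;0.98 -0.77 -0.18 0 0 -0.16 -1;0.98 -0.77 -0.18 0 0 -0.16 -1"

```text
clock: 1.3
eef_pos: [399.3, -320.3, 299.4]
tool_rot: [3.141, 0.001, 0.536]
force: [-0.5, -0.8, -0.1]
width: 85.2
gripper_force: 0.0
```

Run:
```python
from h import *
np.set_printoptions(precision=1,suppress=True)
s=read_state();print(s['clock'],s['eef_pos'],s['tool_rot'])
d=save('wrist','w1');print(d['extrinsics'],d['f'])
for n,P in [('scraper',(469,-186,97)),('scoop',(489,-399,106)),('footU',(518,-157,30))]: print(n,px(d,P))
np.savez('w1.npz',**{k:d[k] for k in('img','extrinsics','f','cx','cy','k1')})
```

```text
1.3 [ 399.3 -320.3  299.4] [3.1 0.  0.5]
[[   0.5    0.8    0.3  463.4]
 [  -0.9    0.5    0.2 -281.9]
 [   0.    -0.3    1.   429. ]
 [   0.     0.     0.     1. ]] 356.2185349167732
scraper [184.4  39.3]
scoop [404.4 149. ]
footU [197.3 -11.7]
```

View pics/w1.png

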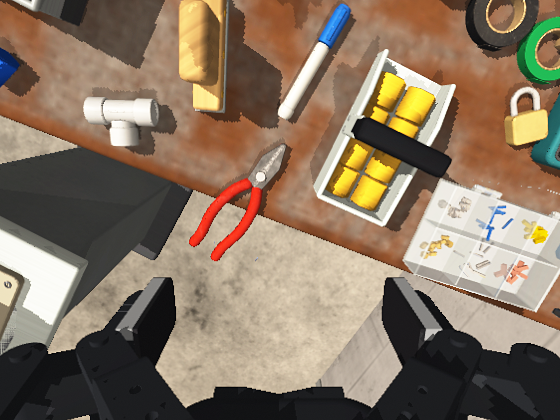

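The wrist view shows the scraper grip at (195,40) and foot at (212,60). The scoop spans (317–455, 52–225) with its handle at (400,146); which end is the mouth is not yet clear. Next I'll hover near the scraper.

```bash
python3 -c "
from h import *
rows([435,-207,260],[np.pi,0,.54])"
```

```text
[ 0.298 -0.266  0.13 ] [ 0.     0.001 -0.004] rows>=3.0 0.1
```

Request:
move_arm --rows "0.3 -0.265 0.13 0 0 0 -1;0.3 -0.265 0.13 0 0 0 -1;0.3 -0.265 0.13 0 0 0 -1;0.3 -0.265 0.13 0 0 0 -1;0.3 -0.265 0.13 0 0 0 -1"

```text
clock: 1.77
eef_pos: [436.0, -204.7, 259.4]
tool_rot: [-3.14, 0.001, 0.537]
force: [0.1, -0.1, -0.6]
width: 85.7
gripper_force: 0.0
```

Run:
```python
from h import *
np.set_printoptions(precision=1,suppress=True)
s=read_state();print(s['clock'],s['eef_pos'],s['tool_rot'])
d=save('wrist','w2')
for n,P in [('scraper',(469,-186,97)),('footU',(518,-157,30)),('footD',(421,-217,30))]: print(n,px(d,P))
np.savez('w2.npz',**{k:d[k] for k in('img','extrinsics','f','cx','cy','k1')})
```

```text
1.7667 [ 436.  -204.7  259.4] [-3.1  0.   0.5]
scraper [279.9 152.1]
footU [279.9  82.8]
footD [281.6 199.2]
```

View pics/w2.png

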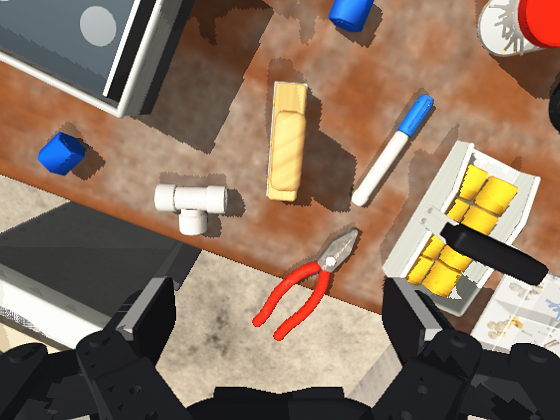

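The wrist view shows the scraper's grip top at (289,150) and its foot at (267–307, 82–201). The scoop's far end (≈500,165) looks closed and taller, so its mouth seems to face the robot; I'll check that later. Now to segment the scraper.

Run:
```python
from h import *
np.set_printoptions(precision=1,suppress=True)
d=dict(np.load('w2.npz')); h=cv2.cvtColor(d['img'],cv2.COLOR_RGB2HSV)
m=cv2.inRange(h,(12,60,150),(28,255,255)); m[:, :262]=0;m[:,312:]=0;m[:75]=0;m[205:]=0
c=max(cv2.findContours(m,0,1)[0],key=cv2.contourArea);b=cv2.boxPoints(cv2.minAreaRect(c));print(b)
for n,p in [('fUL',(275,83)),('fUR',(307,85)),('fDL',(267,198)),('fDR',(295,200))]:print(n,onz(d,p,30))
for n,p in [('gUL',(280,112)),('gUR',(304,114)),('gDL',(273,188)),('gDR',(298,190))]:print(n,onz(d,p,97))
t=cam('top');uv=(527/2.66+155,162/2.66+165)
d1=dict(np.load('w1.npz'));print('tri grip',tri([ray(d,(289,151)),ray(t,uv)]),tri([ray(d,(289,151)),ray(d1,(196,38))]))
print('handle tri?',tri([ray(d,(496,252)),ray(d1,(403,147)),ray(t,(432.,219.7))]))
cv2.imwrite('pics/c2.png',np.hstack([cv2.resize(d['img'][70:220,250:330,::-1],None,fx=3.6,fy=3.6),cv2.resize(d['img'][130:325,370:555,::-1],None,fx=2.75,fy=2.77)[:540]]))
```

```text
[[262.  81.]
 [306.  81.]
 [306. 204.]
 [262. 204.]]
fUL [ 515.4 -153.1   30. ]
fUR [ 529.5 -180.1   30. ]
fDL [ 414.3 -203.3   30. ]
fDR [ 427.4 -229.4   30. ]
gUL [ 496.1 -169.9   97. ]
gUR [ 504.5 -187.    97. ]
gDL [ 440.4 -196.4   97. ]
gDR [ 449.7 -215.3   97. ]
tri grip [ 470.1 -194.7   52.1] [ 474.1 -192.6   92.7]
handle tri? [ 491.2 -400.3   92.2]
```

View pics/c2.png

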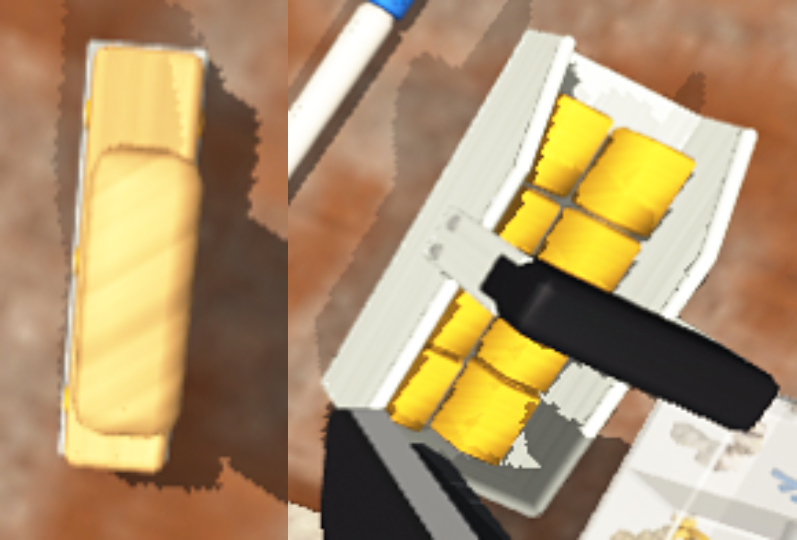

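The close crop shows the scraper's grip over its foot. The scoop's side walls drop toward the far end and the grey back wall is at the near end, so the mouth faces +x with yaw ≈0.1. Scraper: centre (472.5,-192), yaw 0.46, top ≈93–97. Descending.

```bash
python3 -c "
from h import *
rows([472.5,-192,150],[np.pi,0,.46]);rows([472.5,-192,72],[np.pi,0,.46])"
```

```text
[0.133 0.017 0.367] [0.    0.001 0.046] rows>=2.8 0.6
[0.133 0.016 0.627] [0.    0.001 0.046] rows>=4.6 0.6
```

Request:
move_arm --rows "0.133 0.017 0.2 0 0 0.047 -1;0.133 0.017 0.35 0 0 0.047 -1;0.133 0.017 0.45 0 0 0.047 -1;0.133 0.017 0.53 0 0 0.047 -1;0.133 0.017 0.6 0 0 0.047 -1;0.133 0.017 0.625 0 0 0.047 -1;0.133 0.017 0.625 0 0 0.047 1;0.133 0.017 0.625 0 0 0.047 1;0.133 0.017 0.625 0 0 0.047 1;0.133 0.017 0.625 0 0 0.047 1;0.133 0.017 0.625 0 0 0.047 1;0.133 0.017 0.625 0 0 0.047 1"

```text
clock: 2.87
eef_pos: [474.6, -190.4, 74.5]
tool_rot: [3.139, -0.002, 0.461]
force: [-0.2, -0.6, 9.0]
width: 25.5
gripper_force: 60.1
```

```bash
python3 -c "
from h import *
s=read_state();print(s['eef_pos'],s['tool_rot'],s['width'])
c,sn=np.cos(.065),np.sin(.065)
W=lambda x,y,z:[487+c*x-sn*y,142.4+sn*x+c*y,z]
p=s['eef_pos']
print(W(-3,110,0),W(-3,-165,0))
rows([p[0],p[1],p[2]+105],[np.pi,0,.46]);rows(W(-3,105,180),[np.pi,0,.065])"
```

```text
[ 474.55549638 -190.43206012   74.54454821] [ 3.13886634e+00 -2.25682194e-03  4.60864084e-01] 25.478051277885537
[np.float64(476.86136899716), np.float64(251.97284408733879), 0] [np.float64(494.72378467672524), np.float64(-22.44642292226905), 0]
[ 0.001  0.001 -0.35 ] [ 0.002 -0.001  0.001] rows>=2.5 0.0
[ 0.657 -1.301 -0.354] [ 0.001 -0.002  0.252] rows>=10.8 3.2
```

Request:
move_arm --rows "0 0 -0.12 0 0 0 1;0 0 -0.25 0 0 0 1;0 0 -0.36 0 0 0 1;0.05 -0.1 -0.36 0 0 0.05 1;0.1 -0.2 -0.36 0 0 0.1 1;0.15 -0.3 -0.36 0 0 0.15 1;0.2 -0.4 -0.36 0 0 0.2 1;0.25 -0.5 -0.36 0 0 0.25 1;0.3 -0.6 -0.36 0 0 0.25 1;0.35 -0.7 -0.36 0 0 0.25 1;0.4 -0.8 -0.36 0 0 0.25 1;0.45 -0.9 -0.36 0 0 0.25 1"

```text
clock: 3.87
eef_pos: [473.5, 113.9, 181.2]
tool_rot: [-3.141, -0.0, 0.069]
force: [0.4, 0.3, -2.5]
width: 25.4
gripper_force: 60.3
```

```bash
cat >> h.py <<'E'
TO=np.array([487,142.4]);TY=.065
def W(x,y,z):
    c,s=np.cos(TY),np.sin(TY); return [TO[0]+c*x-s*y,TO[1]+s*x+c*y,z]
E
python3 -c "
from h import *
s=read_state();print(s['eef_pos'],s['tool_rot'],s['width'])
rows(W(-1,105,180),[np.pi,0,.065])
d=save('wrist','w3')
t=save('top','t3')
"
```

```text
[473.54428474 113.88767824 181.24636944] [-3.14146140e+00 -2.58955284e-04  6.89333147e-02] 25.35029142100579
[ 0.049 -0.442  0.004] [-0.    -0.     0.003] rows>=3.2 0.0
```

View pics/w3.png

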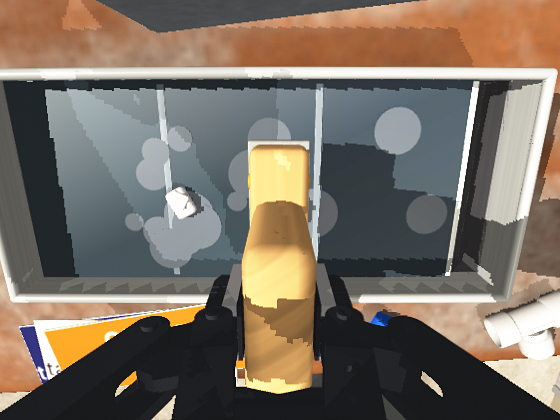

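The wrist view shows the scraper held straight. One crust is at (182,202), the panel lines at x≈165 and 318, the lip line at (476,85)–(449,275), and the dark slot beyond it. The tray sits square to the tool. Refining the tray pose from here.

Run:
```python
from h import *
np.set_printoptions(precision=1,suppress=True)
d=cam('wrist');c,s=np.cos(TY),np.sin(TY)
def L(p,z):
    q=onz(d,p,z)[:2]-TO; return np.array([c*q[0]+s*q[1],-s*q[0]+c*q[1]])
for n,p,z in [('lipU',(476,86),50),('lipD',(450,274),50),('l-U',(321,86),50),('l+U',(161,86),50),('l+D',(178,272),50),('rimU L',(10,74),80),('rimU R',(545,70),80),('rimD L',(20,298),80),('rimD R',(510,300),80),('rimR',(555,75),80),('floorUL',(45,90),50),('floor far',(250,88),50),('floor near',(120,277),50),('cr',(182,204),54)]: print(n,L(p,z))
```

```text
lipU [  75.3 -157.1]
lipD [ -68.2 -161. ]
l-U [ 73.4 -49.6]
l+U [72.  61.3]
l+D [-69.8  59.1]
rimU L [ 76.9 144.6]
rimU R [  83.6 -182.4]
rimD L [-78.4 169.2]
rimD R [ -74.  -192.9]
rimR [  80.9 -189.2]
floorUL [ 68.7 143.2]
floor far [71.4 -0.5]
floor near [-75.1 106.8]
cr [-11.6  50.9]
```

```bash
sed -i 's/^TO=.*/TO=np.array([488,144.5]);TY=.075/' h.py; python3 -c "
from h import *
rows(W(1,105,180),[np.pi,0,.075]);rows(W(1,105,125),[np.pi,0,.075])"
```

```text
[ 0.058 -0.441  0.005] [-0.001 -0.     0.   ] rows>=3.2 0.0
[ 0.058 -0.441  0.188] [-0.001 -0.     0.   ] rows>=3.5 0.0
```

Request:
move_arm --rows "0.03 -0.13 0 0 0 0 1;0.058 -0.26 0 0 0 0 1;0.058 -0.37 0 0 0 0 1;0.058 -0.44 0.0 0 0 0 1;0.058 -0.44 0.06 0 0 0 1;0.058 -0.44 0.12 0 0 0 1;0.058 -0.44 0.16 0 0 0 1;0.058 -0.44 0.18 0 0 0 1;0.058 -0.44 0.188 0 0 0 1;0.058 -0.44 0.188 0 0 0 1"

```text
clock: 4.85
eef_pos: [482.4, 243.6, 125.0]
tool_rot: [3.141, 0.001, 0.067]
force: [0.5, 0.5, -2.3]
width: 25.5
gripper_force: 60.9
```

```bash
python3 -c "
from h import *
d=save('top','t4');s=read_state();print(s['clock'],s['eef_pos'],s['tool_rot'],s['force'])
rows(W(1,105,123),[np.pi,0,.075]);rows(W(1,0,123),[np.pi,0,.075]);rows(W(1,-164,123),[np.pi,0,.075])"
```

```text
4.9 [482.95512806 244.01222502 125.07049531] [ 3.14143619e+00 -7.22179682e-04  6.70083785e-02] [ 0.32485896  0.03122967 -2.40645685]
[-0.005 -0.018  0.007] [ 0.    -0.    -0.005] rows>=0.1 0.1
[-0.002  0.332  0.007] [ 0.    -0.    -0.005] rows>=2.4 0.1
[0.002 0.879 0.007] [ 0.    -0.    -0.005] rows>=6.3 0.1
```

Request:
move_arm --rows "-0.005 0 0.005 0 0 -0.005 1;-0.005 0 0.01 0 0 -0.005 1;-0.005 0 0.01 0 0 -0.005 1"

```text
clock: 5.15
eef_pos: [482.9, 244.4, 124.5]
tool_rot: [-3.14, -0.004, 0.074]
force: [-2.2, -1.4, 19.2]
width: 25.5
gripper_force: 63.7
```

Request:
move_arm --rows "0 0.03 -0.003 0 0 0 1;0 0.07 -0.003 0 0 0 1;0 0.11 -0.003 0 0 0 1;0 0.15 -0.003 0 0 0 1;0 0.19 -0.003 0 0 0 1;0.001 0.23 -0.003 0 0 0 1;0.001 0.27 -0.003 0 0 0 1;0.001 0.31 -0.003 0 0 0 1;0.002 0.35 -0.003 0 0 0 1;0.002 0.39 -0.003 0 0 0 1;0.002 0.43 -0.003 0 0 0 1;0.003 0.47 -0.003 0 0 0 1"

```text
clock: 6.15
eef_pos: [495.0, 107.3, 124.6]
tool_rot: [-3.137, -0.007, 0.078]
force: [-0.1, 7.2, 11.4]
width: 25.3
gripper_force: 62.8
```

```bash
python3 -c "
from h import *
d=save('wrist','w5');s=read_state();print(s['clock'],s['eef_pos'],s['tool_rot'],s['force'])
rows(W(1,-164,123.2),[np.pi,0,.075])"
```

```text
6.2 [495.31492929 103.85436853 124.57340158] [-3.13930219 -0.0063198   0.0742914 ] [ 0.78692058  3.75070469 11.41443513]
[-0.011  0.41   0.004] [-0.001 -0.004 -0.   ] rows>=2.9 0.1
```

View pics/w5.png

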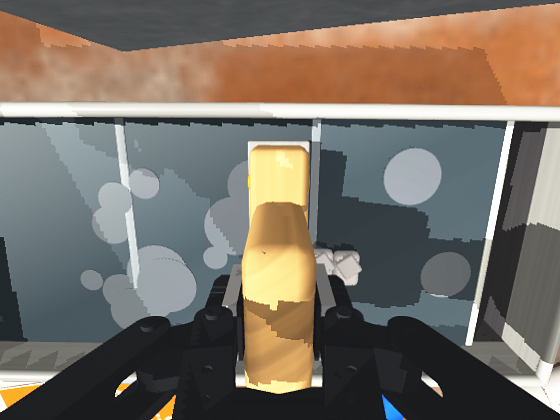

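Both crusts are gathered against the blade at (345,265). Continuing toward the slot, a little short of the end wall.

Request:
move_arm --rows "-0.002 0.04 0.002 0 0 0 1;-0.004 0.08 0.002 0 0 0 1;-0.006 0.12 0.002 0 0 0 1;-0.008 0.16 0.002 0 0 0 1;-0.01 0.2 0.002 0 0 0 1;-0.011 0.24 0.002 0 0 0 1;-0.011 0.28 0.002 0 0 0 1;-0.011 0.31 0.002 0 0 0 1;-0.011 0.34 0.002 0 0 0 1;-0.011 0.36 0.002 0 0 0 1;-0.011 0.36 0.002 0 0 0 1"

```text
clock: 7.12
eef_pos: [500.8, -1.5, 124.6]
tool_rot: [-3.138, -0.008, 0.076]
force: [1.6, 5.4, 17.2]
width: 25.5
gripper_force: 63.5
```

Run:
```python
from h import *
np.set_printoptions(precision=1,suppress=True)
d=save('wrist','w6');s=read_state();print(s['clock'],s['eef_pos'],s['tool_rot'],s['force'])
c,s_=np.cos(TY),np.sin(TY)
# lip bright line: columns near expected
for x in (60,40,20,0,-20):
    u=px(d,W(x,-165,50));g=cv2.cvtColor(d['img'],cv2.COLOR_RGB2GRAY).astype(int)
    r=int(round(u[1])); 
    if 0<=r<420:
        row=g[r,max(0,int(u[0])-45):int(u[0])+60]; print(x,u,row[::3])
    for y in(-191,): print('wall',px(d,W(x,y,50)),px(d,W(x,y,80)))
rows(W(1,-168,123.2),[np.pi,0,.075])
```

```text
7.1667 [500.8  -1.5 124.5] [-3.1 -0.   0.1] [ 0.7  6.5 17.4]
60 [311.6 136.9] [ 96  97  97  97  97  97  97  97  97  96  97  96  97  97  96 255 255 255
  50  51  49  51  51  50  52  49  50  50  47  92  86  94 212 215 215]
wall [357.6 137.1] [370.7 141.9]
40 [310.6 172.1] [238 238 237 237 240 239 237 234 234 234 233 233 237 203 137 243 227 141
  51  50  51  50  51  51  49  50  51  50  42  43  41 198 216 215 215]
wall [355.4 172.2] [367.7 182.6]
20 [309.7 205.4] [154 140 133 130 131 137 133 126 124 121 108 124 202 214 132 241 226  84
  50  48  50  48  51  50  49  51  51  51  44  42  42 101 102 173 217]
wall [353.3 205.5] [364.9 220.8]
0 [308.8 237. ] [147 140 136 132 130 130 126 123 118 123 128 127 119 115 114 109 229  45
  49 129 132 147 147 124 141 140 100  59  44  41  66 103 102 103 103]
wall [351.3 237.1] [362.2 256.7]
-20 [308. 267.] [232 236 239 238 237 235 234 233 232 232 231 229 221 208 191 171 145 125
 112 110 109 218 117  47  49  49  48  43  43  47 103 103 102 103 120]
wall [349.4 267. ] [359.7 290.4]
[-0.   0.1  0. ] [-0. -0.  0.] rows>=0.5 0.1
```

View pics/w6.png

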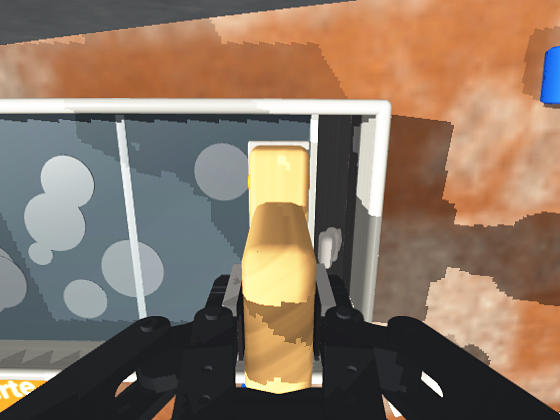

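A crust is tipping into the dark slot at (330,245), with the foot front just short of the lip (u≈320). Pushing a bit further, with ~10 mm to spare before the end wall.

Request:
move_arm --rows "0 0.02 -0.002 0 0 0 1;0 0.04 -0.002 0 0 0 1;0 0.055 -0.002 0 0 0 1;0 0.055 -0.002 0 0 0 1;0 0.055 -0.002 0 0 0 1"

```text
clock: 7.58
eef_pos: [501.2, -18.3, 124.5]
tool_rot: [-3.139, -0.006, 0.077]
force: [-0.1, 5.5, 12.7]
width: 25.2
gripper_force: 62.9
```

Run:
```python
from h import *
np.set_printoptions(precision=1,suppress=True)
d=save('wrist','w7');t=save('top','t7');s=read_state();print(s['clock'],s['eef_pos'],s['force'])
a=cv2.resize(d['img'][80:380,200:420,::-1],None,fx=1.8,fy=1.8);b=cv2.resize(t['img'][180:255,250:320,::-1],None,fx=5,fy=5)
b=cv2.copyMakeBorder(b,0,a.shape[0]-b.shape[0],0,0,0);cv2.imwrite('pics/c7.png',np.hstack([a,b]));print(a.shape)
p=s['eef_pos'];rows([p[0],p[1],190],[np.pi,0,.075])
```

```text
7.6833 [501.2 -18.3 124.5] [ 0.4  5.3 13.1]
(540, 396, 3)
[ 0.  -0.  -0.2] [-0. -0.  0.] rows>=1.6 0.1
```

View pics/c7.png

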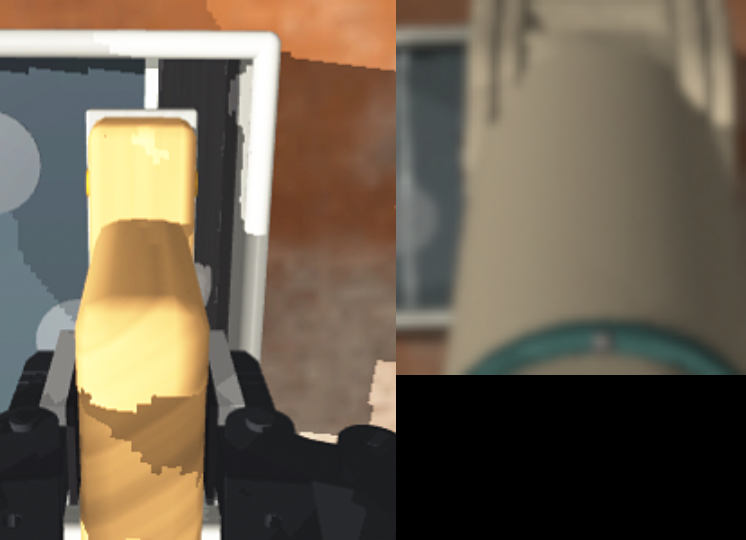

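The foot now overhangs the lip (wrist crop (150,80)), and only a sliver shows in the dark slot at (205,280). I've used up my picture views, so the rest is numeric. Returning the scraper to its place.

```bash
python3 -c "
from h import *
rows([474.6,-190.4,195],[np.pi,0,.46]);rows([474.6,-190.4,76],[np.pi,0,.46])"
```

```text
[-0.131  0.565 -0.237] [-0.001 -0.004 -0.244] rows>=4.5 3.1
[-0.133  0.566  0.16 ] [-0.001 -0.004 -0.244] rows>=4.3 3.1
```

Request:
move_arm --rows "0 0 -0.06 0 0 0 1;0 0 -0.15 0 0 0 1;0 0 -0.22 0 0 0 1;-0.03 0.1 -0.24 0 0 -0.05 1;-0.06 0.22 -0.24 0 0 -0.1 1;-0.09 0.34 -0.24 0 0 -0.15 1;-0.11 0.45 -0.2 0 0 -0.2 1;-0.13 0.53 -0.12 0 0 -0.244 1;-0.132 0.565 -0.02 0 0 -0.244 1;-0.132 0.565 0.07 0 0 -0.244 1;-0.132 0.565 0.13 0 0 -0.244 1;-0.132 0.565 0.15 0 0 -0.244 1"

```text
clock: 8.68
eef_pos: [470.2, -192.4, 74.9]
tool_rot: [-3.139, 0.003, 0.458]
force: [-1.0, 0.9, -2.1]
width: 25.6
gripper_force: 60.7
```

```bash
python3 -c "
from h import *
s=read_state();print(s['eef_pos'],s['tool_rot'],s['force'])
rows([474.6,-190.4,74.5],[np.pi,0,.46])"
```

```text
[ 470.15633005 -192.39907967   74.90378372] [-3.13861301  0.00331992  0.45836663] [-1.02400525  0.88343341 -2.11660207]
[0.016 0.001 0.001] [-0.002  0.002 -0.001] rows>=0.1 0.0
```

Request:
move_arm --rows "0 0 0.003 0 0 0 1;0 0 0.005 0 0 0 1;0 0 0.005 0 0 0 1;0 0 0.003 0 0 0 -1;0 0 0.003 0 0 0 -1;0 0 0.003 0 0 0 -1;0 0 0.003 0 0 0 -1;0 0 0.003 0 0 0 -1;0 0 -0.08 0 0 0 -1;0 0 -0.2 0 0 0 -1;0 0 -0.33 0 0 0 -1;0 0 -0.45 0 0 0 -1"

```text
clock: 9.68
eef_pos: [472.0, -191.8, 214.0]
tool_rot: [-3.141, 0.0, 0.46]
force: [0.5, -0.2, -0.2]
width: 85.5
gripper_force: 0.0
```

Run:
```python
from h import *
np.set_printoptions(precision=1,suppress=True)
s=read_state();print(s['eef_pos'],s['tool_rot'],s['width'])
rows([380,-380,260],[np.pi,0,.1]); rows([430,-400,260],[np.pi,0,np.pi/2+.08])
d=save('wrist','w8');h=cv2.cvtColor(d['img'],cv2.COLOR_RGB2HSV)
m=cv2.inRange(h,(12,60,140),(28,255,255))
n,l,st,ce=cv2.connectedComponentsWithStats(m)
for i in range(1,n):
    if st[i,4]>150: print(st[i],ce[i])
print('exp grip/foot',px(d,(472,-192,97)),px(d,(517,-169,30)),px(d,(422,-215,30)))
```

```text
[ 472.  -191.8  214. ] [-3.1  0.   0.5] 85.45969650967228
[-0.6  0.4 -0.2] [-0.   0.   0.2] rows>=5.1 2.9
[-0.4  0.6 -0.2] [-0.  -0.  -0.8] rows>=5.2 9.5
[    0     0   560   321 62665] [318.4 157.9]
[ 459  196   81   82 3290] [498.9 238.1]
[538 231  22  65 617] [552.3 271. ]
[ 341  276   51   77 1625] [368.9 319.6]
[433 278  25  37 399] [445.3 296.1]
[450 305  33  30 506] [466.2 320.1]
exp grip/foot [278.8 213.1] [278.  134.5] [277.1 248.1]
```

Run:
```python
from h import *
np.set_printoptions(precision=3,suppress=True)
rows([491,-425,270],[np.pi,0,np.pi/2+.09])
d=cam('wrist');h=cv2.cvtColor(d['img'],cv2.COLOR_RGB2HSV)
m=cv2.inRange(h,(14,60,200),(28,255,255));n,l,st,ce=cv2.connectedComponentsWithStats(m)
for i in range(1,n):
    if st[i,4]>300: print(st[i],ce[i])
```

```text
[-0.296  0.716 -0.161] [ 0.008 -0.001 -0.765] rows>=5.7 9.6
[ 257  132   34  125 3679] [272.887 194.613]
[ 452  200   77   76 2616] [489.599 239.37 ]
```

Request:
move_arm --rows "-0.06 0.14 -0.1 0 0 -0.08 -1;-0.12 0.28 -0.16 0 0 -0.16 -1;-0.18 0.42 -0.16 0 0 -0.24 -1;-0.24 0.55 -0.16 0 0 -0.32 -1;-0.296 0.68 -0.16 0 0 -0.4 -1;-0.296 0.716 -0.16 0 0 -0.48 -1;-0.296 0.716 -0.16 0 0 -0.56 -1;-0.296 0.716 -0.16 0 0 -0.64 -1;-0.296 0.716 -0.16 0 0 -0.72 -1;-0.296 0.716 -0.16 0 0 -0.765 -1;-0.296 0.716 -0.16 0 0 -0.765 -1"

```text
clock: 10.7
eef_pos: [487.5, -423.8, 259.4]
tool_rot: [-3.141, -0.001, 1.663]
force: [0.8, -0.1, -0.1]
width: 85.2
gripper_force: 0.0
```

Run:
```python
from h import *
np.set_printoptions(precision=2,suppress=True)
s=read_state();print(s['clock'],s['eef_pos'],s['tool_rot'])
d=save('wrist','w9');np.savez('w9.npz',**{k:d[k] for k in('img','extrinsics','f','cx','cy','k1')})
g=d['img'].max(2);m=((g<70)*255).astype(np.uint8);e=px(d,(491,-400,106));print('exp',e)
n,l,st,ce=cv2.connectedComponentsWithStats(m)
for i in range(1,n):
    if st[i,4]>500: print(st[i],ce[i])
k=l[int(e[1]),int(e[0])]
if k:
    c=max(cv2.findContours((l==k).astype(np.uint8),0,1)[0],key=cv2.contourArea);r=cv2.minAreaRect(c);b=cv2.boxPoints(r);print(r,b)
    for q in b: print(onz(d,q,106)[:2],onz(d,q,88)[:2])
t=cam('top');h=cv2.cvtColor(t['img'],cv2.COLOR_RGB2HSV)
# crust check: bright pixels on tray floor / slot
c_,s_=np.cos(TY),np.sin(TY)
gm=t['img'].min(2)
ys,xs=np.where(gm>150)
out=[]
for u,v in zip(xs,ys):
    q=onz(t,(u,v),54)[:2]-TO; x,y=c_*q[0]+s_*q[1],-s_*q[0]+c_*q[1]
    if abs(x)<66 and -150<y<150: out.append((int(x),int(y)))
print('bright on floor',len(out),out[:12])
```

```text
10.7 [ 487.49 -423.83  259.41] [-3.14 -0.    1.66]
exp [286.21 172.69]
[ 40   0  96  28 774] [81.97 17.45]
[ 502    0   58   60 1398] [525.17  32.43]
[ 271  112   28  114 2982] [284.72 168.07]
[512 164  48  42 944] [541.03 185.4 ]
[ 404  167   68   72 1198] [434.72 205.45]
[469 230  51  32 866] [491.03 249.46]
[    0   278   560   142 36067] [280.41 376.44]
((284.4999694824219, 168.5), (26.999996185302734, 112.99998474121094), 0.0) [[271. 225.]
 [271. 112.]
 [298. 112.]
 [298. 225.]]
[ 482.65 -445.27] [ 482.82 -451.38]
[ 474.81 -354.4 ] [ 474.48 -354.73]
[ 495.38 -352.5 ] [ 496.35 -352.71]
[ 505.21 -443.18] [ 506.81 -449.16]
bright on floor 0 []
```

Run:
```python
from h import *
rows([489.5,-399,140],[np.pi,0,1.668]);rows([489.5,-399,86],[np.pi,0,1.668])
t=cv2.imread('pics/top0.png').min(2);print((t[215:230,205:255]>150).sum())
```

```text
[0.082 0.014 0.399] [-0.    -0.    -0.006] rows>=2.9 0.1
[0.081 0.014 0.579] [-0.    -0.    -0.006] rows>=4.2 0.1
75
```

Request:
move_arm --rows "0.05 0.01 0.1 0 0 -0.006 -1;0.082 0.014 0.2 0 0 -0.006 -1;0.082 0.014 0.3 0 0 -0.006 -1;0.082 0.014 0.4 0 0 -0.006 -1;0.082 0.014 0.48 0 0 -0.006 -1;0.082 0.014 0.54 0 0 -0.006 -1;0.082 0.014 0.578 0 0 -0.006 -1;0.082 0.014 0.578 0 0 -0.006 1;0.082 0.014 0.578 0 0 -0.006 1;0.082 0.014 0.578 0 0 -0.006 1;0.082 0.014 0.578 0 0 -0.006 1;0.082 0.014 0.578 0 0 -0.006 1"

```text
clock: 11.8
eef_pos: [490.7, -399.6, 88.3]
tool_rot: [3.14, 0.002, 1.67]
force: [0.1, 0.2, 0.6]
width: 25.5
gripper_force: 0.0
```

Request:
move_arm --rows "0 0 -0.02 0 0 0 1;0 0 -0.05 0 0 0 1;0 0 -0.1 0 0 0 1;0 0 -0.16 0 0 0 1;0 0 -0.22 0 0 0 1;0 0 -0.29 0 0 0 1;0 0 -0.35 0 0 0 1;0 0 -0.35 0 0 0 1"

```text
clock: 12.47
eef_pos: [491.9, -400.1, 196.3]
tool_rot: [3.136, 0.005, 1.671]
force: [2.2, 0.1, -4.3]
width: 21.3
gripper_force: 62.6
```

Run:
```python
from h import *
np.set_printoptions(precision=3,suppress=True)
s=read_state();print(s['eef_pos'],s['tool_rot'],s['force'],s['torque'],s['width'])
# pour start: mouth at local y m -> handle at m-82
P=W(0,10,220);print(P);rows(P,[np.pi,0,np.pi+.075])
rows([480,-200,220],[np.pi,0,2.4])
d=save('wrist','w10')
h=cv2.cvtColor(d['img'],cv2.COLOR_RGB2HSV);m=cv2.inRange(h,(20,150,120),(32,255,255));n,l,st,ce=cv2.connectedComponentsWithStats(m)
for i in range(1,n):
    if st[i,4]>80: print(st[i],ce[i])
```

```text
[ 491.908 -400.11   196.344] [3.136 0.005 1.671] [ 2.237  0.058 -4.31 ] [ 0.054 -0.177  0.022] 21.266218683504263
[np.float64(487.2507029272726), np.float64(154.47188818112207), 220]
[ 1.841  0.169 -0.087] [ 0.     0.005 -0.984] rows>=13.3 12.4
[ 0.667  0.027 -0.082] [ 0.002  0.004 -0.464] rows>=4.8 5.8
[ 336  189   60   41 1739] [369.29  209.364]
[ 137  201   66   32 1435] [170.935 215.371]
[ 203  201   45   29 1027] [225.852 214.649]
[309 200  20  30 483] [319.01  214.159]
[ 207  237   37   50 1253] [223.895 257.62 ]
[ 331  237   60   51 2682] [361.183 261.566]
[ 145  239   62   50 2709] [175.716 263.126]
[309 238  19  36 492] [318.785 253.256]
```

```bash
cat >> h.py <<'E'
def path(P,psi,tilt,n,tail=1):
    "smooth n-row path to TCP P, yaw psi, mouth-down tilt (rad)"
    s=read_state(); A=R.from_euler('xyz',s['tool_rot']); z=s['eef_pos']
    B=R.from_euler('z',psi)*R.from_euler('x',np.pi-tilt); w=(A.inv()*B).as_rotvec()
    t=A.inv().apply(np.array(P)-z)/300
    for i in list(range(1,n+1)):
        k=i/n; k=k*k*(3-2*k); print(*np.round(np.r_[k*t,k*w/(np.pi/2)],3))
def grid(d,lo=(20,150,110)):
    h=cv2.cvtColor(d['img'],cv2.COLOR_RGB2HSV);m=cv2.inRange(h,lo,(32,255,255));n,l,st,ce=cv2.connectedComponentsWithStats(m)
    return [(st[i,4],np.round(ce[i])) for i in range(1,n) if st[i,4]>80]
E
python3 -c "
from h import *
path([488,-115,216],2.4,-.14,12)"
```

```text
0.019 0.002 -0.001 0.002 -0.001 -0.009
0.07 0.006 -0.006 0.006 -0.002 -0.034
0.148 0.013 -0.012 0.014 -0.005 -0.072
0.245 0.022 -0.02 0.022 -0.008 -0.12
0.355 0.032 -0.028 0.033 -0.011 -0.174
0.472 0.042 -0.038 0.043 -0.015 -0.232
0.589 0.053 -0.047 0.054 -0.019 -0.289
0.7 0.063 -0.056 0.064 -0.022 -0.344
0.797 0.071 -0.064 0.073 -0.025 -0.391
0.875 0.078 -0.07 0.08 -0.028 -0.429
0.926 0.083 -0.074 0.085 -0.029 -0.455
0.945 0.085 -0.075 0.087 -0.03 -0.464
```

Request:
move_arm --rows "0.02 0.002 -0.002 0.005 -0.001 -0.01 1;0.07 0.006 -0.01 0.02 -0.002 -0.035 1;0.15 0.013 -0.02 0.04 -0.005 -0.07 1;0.245 0.022 -0.03 0.06 -0.01 -0.12 1;0.355 0.032 -0.04 0.07 -0.012 -0.175 1;0.47 0.042 -0.05 0.08 -0.015 -0.23 1;0.59 0.053 -0.06 0.087 -0.02 -0.29 1;0.7 0.063 -0.07 0.087 -0.022 -0.345 1;0.8 0.07 -0.075 0.087 -0.025 -0.39 1;0.875 0.078 -0.075 0.087 -0.028 -0.43 1;0.925 0.083 -0.075 0.087 -0.03 -0.455 1;0.945 0.085 -0.075 0.087 -0.03 -0.465 1"

```text
clock: 13.52
eef_pos: [486.4, -110.9, 213.7]
tool_rot: [-3.001, -0.007, 2.408]
force: [-0.3, -0.2, -4.9]
width: 21.3
gripper_force: 62.6
```

```bash
python3 -c "
from h import *
s=read_state();print(s['clock'],s['eef_pos'],s['tool_rot'],s['force'],s['width'])
print(grid(cam('wrist')))
path(W(0,20,216),np.pi+.075,-.14,12)"
```

```text
13.5167 [ 486.43956288 -110.94080345  213.72414086] [-3.00082164 -0.00724147  2.40841362] [-0.26590633 -0.21630118 -4.8886317 ] 21.25751472392706
[(np.int32(2141), array([368., 206.])), (np.int32(1993), array([171., 211.])), (np.int32(743), array([319., 211.])), (np.int32(325), array([210., 203.])), (np.int32(513), array([319., 253.])), (np.int32(2628), array([361., 262.])), (np.int32(2146), array([172., 262.]))]
0.012 0.013 -0.002 0.0 -0.001 -0.01
0.046 0.05 -0.007 0.0 -0.006 -0.038
0.096 0.106 -0.015 0.0 -0.012 -0.08
0.16 0.175 -0.026 0.0 -0.02 -0.132
0.232 0.254 -0.037 0.0 -0.029 -0.192
0.309 0.338 -0.049 0.001 -0.038 -0.255
0.385 0.421 -0.062 0.001 -0.048 -0.318
0.457 0.5 -0.073 0.001 -0.056 -0.378
0.521 0.57 -0.083 0.001 -0.064 -0.43
0.571 0.625 -0.092 0.001 -0.071 -0.472
0.605 0.662 -0.097 0.001 -0.075 -0.5
0.617 0.675 -0.099 0.001 -0.076 -0.51
```

Request:
move_arm --rows "0.012 0.013 -0.002 0 -0.001 -0.01 1;0.046 0.05 -0.007 0 -0.006 -0.04 1;0.096 0.106 -0.015 0 -0.012 -0.08 1;0.16 0.175 -0.026 0 -0.02 -0.13 1;0.23 0.255 -0.037 0 -0.03 -0.19 1;0.31 0.34 -0.05 0 -0.038 -0.255 1;0.385 0.42 -0.062 0 -0.048 -0.32 1;0.457 0.5 -0.073 0 -0.056 -0.38 1;0.52 0.57 -0.083 0 -0.064 -0.43 1;0.57 0.625 -0.092 0 -0.07 -0.47 1;0.605 0.66 -0.097 0 -0.075 -0.5 1;0.617 0.675 -0.1 0 -0.076 -0.51 1"

```text
clock: 14.57
eef_pos: [487.8, 164.1, 216.4]
tool_rot: [-3.004, 0.002, -3.067]
force: [0.1, -0.1, -3.8]
width: 21.5
gripper_force: 62.6
```

```bash
python3 -c "
from h import *
s=read_state();print(s['clock'],s['eef_pos'],s['tool_rot'],s['force'],s['qpos'])
print(grid(cam('wrist')))
"
```

```text
14.5667 [487.83717196 164.05270788 216.43123002] [-3.00351886e+00  1.51593710e-03 -3.06653067e+00] [ 0.05377429 -0.05485855 -3.77217657] [ 0.05711745  0.60520114 -0.79690121  1.87971259  0.64912052  1.00346066
  0.57719328]
[(np.int32(2584), array([366., 207.])), (np.int32(937), array([319., 208.])), (np.int32(335), array([166., 203.])), (np.int32(1822), array([170., 268.])), (np.int32(387), array([320., 258.])), (np.int32(2174), array([363., 267.]))]
```

```bash
cat >> h.py <<'E'
H=90
def mp(y,z,th,x=0):
    return W(x,y-(82*np.cos(th)-H*np.sin(th)),z+82*np.sin(th)+H*np.cos(th))
def opt(*L):
    s=read_state(); A=R.from_euler('xyz',s['tool_rot'])
    for y,z,th in L:
        B=R.from_euler('z',np.pi+TY)*R.from_euler('x',np.pi-th)
        print((y,z,th),np.round(A.inv().apply(np.array(mp(y,z,th))-s['eef_pos'])/300,3),np.round((A.inv()*B).as_rotvec()/(np.pi/2),3))
def look():
    s=read_state();A=R.from_euler('xyz',s['tool_rot']);d=cam('wrist')
    ax=A.apply([0,1,0]);th=-np.arcsin(ax[2]);m=s['eef_pos']+A.apply([0,82,H])
    c,sn=np.cos(TY),np.sin(TY);q=m[:2]-TO
    print('t%.2f th %.3f mouth local x%.0f y%.0f z%.0f F %s w %.1f'%(s['clock'],th,c*q[0]+sn*q[1],-sn*q[0]+c*q[1],m[2],np.round(s['force'],1),s['width']))
    for a,uv in grid(d):
        p=onz(d,uv,68)[:2]-TO; o,v=ray(d,uv)
        o2=A.inv().apply(o-s['eef_pos']);v2=A.inv().apply(v);k=(H-30-o2[2])/v2[2];sc=o2+k*v2
        print(' a%d px%s scoop x%.0f y%.0f | tray x%.0f y%.0f'%(a,uv,sc[1],-sc[0],c*p[0]+sn*p[1],-sn*p[0]+c*p[1]))
E
python3 -c "
from h import *
look();opt((85,68,.1),(85,66,.25),(85,66,.3))"
```

```text
t14.62 th 0.138 mouth local x2 y88 z116 F [ 0.7  1.5 -3.8] w 20.9
 a2593 px[367. 207.] scoop x49 y-22 | tray x3 y69
 a938 px[319. 208.] scoop x22 y-21 | tray x5 y31
 a262 px[162. 203.] scoop x-65 y-24 | tray x6 y-102
 a1822 px[170. 268.] scoop x-64 y15 | tray x67 y-101
 a379 px[321. 258.] scoop x24 y9 | tray x49 y34
 a2178 px[363. 267.] scoop x49 y15 | tray x55 y69
(85, 68, 0.1) [0.005 0.008 0.169] [-0.153  0.001 -0.003]
(85, 66, 0.25) [0.006 0.056 0.136] [-0.248  0.001 -0.003]
(85, 66, 0.3) [0.006 0.072 0.125] [-0.28   0.001 -0.003]
```

```bash
sed -i "s/np.pi-th)/np.pi+th)/;s/np.pi-tilt)/np.pi+tilt)/" h.py; python3 -c "
from h import *
opt((85,66,.14),(85,66,.22),(85,66,.28),(85,66,.34))"
```

```text
(85, 66, 0.14) [0.006 0.021 0.164] [-0.     0.    -0.003]
(85, 66, 0.22) [0.006 0.046 0.144] [ 0.051  0.    -0.003]
(85, 66, 0.28) [0.006 0.066 0.129] [ 0.089  0.    -0.003]
(85, 66, 0.34) [0.006 0.086 0.116] [ 0.127  0.    -0.003]
```

Mouth is at tool +y and positive tool-x turn tips it down. The couplings held at 0.14 rad. Lowering and tilting in steps.

Request:
move_arm --rows "0.002 0.007 0.04 0 0 0 1;0.004 0.014 0.09 0 0 0 1;0.006 0.021 0.14 0 0 0 1;0.006 0.021 0.164 0 0 0 1;0.006 0.034 0.154 0.025 0 0 1;0.006 0.046 0.144 0.051 0 0 1;0.006 0.046 0.144 0.051 0 0 1"

```text
clock: 15.25
eef_pos: [486.1, 170.6, 171.5]
tool_rot: [-2.923, 0.002, -3.07]
force: [0.9, 2.2, -4.9]
width: 21.2
gripper_force: 62.6
```

```bash
python3 -c "
from h import *
look();opt((85,66,.25),(85,66,.28),(85,66,.31))"
```

```text
t15.25 th 0.219 mouth local x1 y87 z66 F [ 0.9  2.2 -4.9] w 21.2
 a2654 px[370. 207.] scoop x50 y-22 | tray x-12 y64
 a1016 px[320. 208.] scoop x23 y-21 | tray x-9 y31
 a332 px[221. 203.] scoop x-32 y-24 | tray x-9 y-39
 a866 px[174. 208.] scoop x-58 y-21 | tray x-3 y-76
 a2022 px[175. 268.] scoop x-61 y15 | tray x46 y-80
 a473 px[322. 257.] scoop x25 y8 | tray x26 y34
 a2340 px[366. 266.] scoop x51 y14 | tray x30 y64
 a644 px[227. 261.] scoop x-30 y11 | tray x36 y-37
(85, 66, 0.25) [ 0.     0.007 -0.008] [ 0.02   0.001 -0.003]
(85, 66, 0.28) [ 0.     0.016 -0.016] [ 0.039  0.001 -0.003]
(85, 66, 0.31) [ 0.     0.026 -0.024] [ 0.058  0.    -0.003]
```

Request:
move_arm --rows "0 0.008 -0.008 0.02 0 0 1;0 0.016 -0.016 0.039 0 0 1;0 0.016 -0.016 0.039 0 0 1;0 0.016 -0.016 0.039 0 0 1"

```text
clock: 15.63
eef_pos: [485.7, 174.2, 175.2]
tool_rot: [-2.861, 0.002, -3.072]
force: [0.3, -0.2, -4.9]
width: 21.1
gripper_force: 62.6
```

```bash
python3 -c "
from h import *
look();opt((85,66,.32),(85,66,.36),(85,66,.4))"
```

```text
t15.63 th 0.280 mouth local x0 y84 z66 F [ 0.3 -0.2 -4.9] w 21.1
 a2647 px[373. 207.] scoop x52 y-22 | tray x-12 y63
 a1107 px[321. 208.] scoop x23 y-21 | tray x-9 y29
 a648 px[175. 208.] scoop x-58 y-21 | tray x-0 y-85
 a344 px[231. 204.] scoop x-27 y-23 | tray x-7 y-38
 a1871 px[181. 271.] scoop x-58 y17 | tray x53 y-85
 a540 px[323. 258.] scoop x25 y9 | tray x28 y31
 a2361 px[369. 266.] scoop x52 y14 | tray x30 y63
 a497 px[227. 261.] scoop x-30 y11 | tray x39 y-43
(85, 66, 0.32) [-0.     0.018 -0.012] [ 0.025 -0.    -0.004]
(85, 66, 0.36) [-0.     0.031 -0.022] [ 0.05  -0.    -0.004]
(85, 66, 0.4) [-0.     0.044 -0.032] [ 0.076 -0.    -0.004]
```

Request:
move_arm --rows "0 0.012 -0.008 0.019 0 0 1;0 0.024 -0.017 0.038 0 0 1;0 0.024 -0.017 0.038 0 0 1"

```text
clock: 15.93
eef_pos: [484.9, 184.3, 178.1]
tool_rot: [-2.803, 0.002, -3.07]
force: [-0.7, 2.0, -5.1]
width: 21.3
gripper_force: 62.6
```

```bash
python3 -c "
from h import *
look();opt((85,66,.15),(85,66,.38),(85,66,.42))"
```

```text
t15.93 th 0.339 mouth local x0 y87 z66 F [-0.7  2.  -5.1] w 21.3
 a2668 px[378. 206.] scoop x55 y-22 | tray x-13 y70
 a1283 px[323. 207.] scoop x24 y-22 | tray x-9 y33
 a673 px[178. 208.] scoop x-56 y-21 | tray x3 y-85
 a399 px[231. 204.] scoop x-27 y-24 | tray x-5 y-37
 a705 px[325. 258.] scoop x27 y9 | tray x29 y36
 a2379 px[374. 265.] scoop x55 y13 | tray x30 y70
 a1746 px[182. 273.] scoop x-57 y19 | tray x61 y-87
 a525 px[228. 262.] scoop x-30 y11 | tray x44 y-42
(85, 66, 0.15) [-0.    -0.056  0.058] [-0.12   0.    -0.003]
(85, 66, 0.38) [-0.     0.008 -0.009] [ 0.026  0.    -0.003]
(85, 66, 0.42) [-0.     0.02  -0.019] [ 0.051 -0.    -0.003]
```

Request:
move_arm --rows "0 0.008 -0.009 0.026 0 0 1;0 0.008 -0.009 0.026 0 0 1;0 0.008 -0.009 0.026 0 0 1"

```text
clock: 16.23
eef_pos: [484.7, 186.1, 179.8]
tool_rot: [-2.761, 0.001, -3.071]
force: [-0.3, 0.7, -5.0]
width: 21.2
gripper_force: 62.7
```

```bash
python3 -c "
from h import *
look();opt((85,66,.15),(85,66,.38),(85,66,.42))"
```

```text
t16.23 th 0.380 mouth local x0 y85 z66 F [-0.3  0.7 -5. ] w 21.2
 a2721 px[385. 206.] scoop x59 y-22 | tray x-13 y71
 a1279 px[328. 207.] scoop x27 y-22 | tray x-8 y33
 a635 px[178. 208.] scoop x-56 y-21 | tray x5 y-93
 a361 px[231. 204.] scoop x-27 y-24 | tray x-3 y-43
 a2392 px[383. 265.] scoop x61 y13 | tray x29 y73
 a919 px[329. 260.] scoop x29 y10 | tray x31 y36
 a467 px[229. 262.] scoop x-29 y11 | tray x46 y-47
 a624 px[184. 262.] scoop x-55 y11 | tray x54 y-92
 a1027 px[180. 280.] scoop x-59 y23 | tray x72 y-98
(85, 66, 0.15) [-0.001 -0.058  0.069] [-0.147 -0.    -0.003]
(85, 66, 0.38) [-0.     0.003 -0.001] [-0.001 -0.    -0.003]
(85, 66, 0.42) [-0.     0.015 -0.012] [ 0.025 -0.    -0.003]
```

Request:
move_arm --rows "0 0.008 -0.006 0.013 0 0 1;0 0.008 -0.006 0.013 0 0 1;0 0.008 -0.006 0.013 0 0 1"

```text
clock: 16.53
eef_pos: [484.5, 189.6, 180.8]
tool_rot: [-2.74, 0.002, -3.071]
force: [-0.1, -0.4, -5.6]
width: 21.4
gripper_force: 62.7
```

```bash
python3 -c "
from h import *
look();opt((85,66,.15),(85,66,.38),(85,66,.42))"
```

```text
t16.53 th 0.401 mouth local x0 y86 z66 F [-0.1 -0.4 -5.6] w 21.4
 a2736 px[388. 206.] scoop x60 y-22 | tray x-13 y74
 a1151 px[330. 206.] scoop x28 y-22 | tray x-9 y36
 a294 px[234. 204.] scoop x-25 y-24 | tray x-2 y-41
 a581 px[179. 209.] scoop x-56 y-21 | tray x7 y-94
 a1044 px[330. 260.] scoop x29 y10 | tray x32 y37
 a2433 px[386. 265.] scoop x62 y13 | tray x29 y76
 a441 px[230. 261.] scoop x-29 y11 | tray x47 y-47
 a1698 px[183. 274.] scoop x-57 y19 | tray x68 y-96
(85, 66, 0.15) [-0.001 -0.067  0.077] [-0.16   0.    -0.003]
(85, 66, 0.38) [-0.    -0.007  0.006] [-0.014 -0.    -0.003]
(85, 66, 0.42) [-0.     0.005 -0.005] [ 0.012 -0.    -0.003]
```

Request:
move_arm --rows "0 0.009 -0.01 0.022 0 0 1;0 0.018 -0.016 0.039 0 0 1;0 0.018 -0.016 0.039 0 0 1"

```text
clock: 16.83
eef_pos: [483.7, 197.9, 182.8]
tool_rot: [-2.68, 0.001, -3.069]
force: [-0.0, 1.4, -5.1]
width: 21.3
gripper_force: 62.6
```

```bash
python3 -c "
from h import *
look();opt((85,66,.2),(85,66,.46),(85,66,.5))"
```

```text
t16.83 th 0.462 mouth local x-0 y87 z66 F [-0.   1.4 -5.1] w 21.3
 a2724 px[397. 205.] scoop x65 y-23 | tray x-14 y81
 a958 px[336. 201.] scoop x31 y-25 | tray x-12 y40
 a432 px[184. 210.] scoop x-53 y-20 | tray x12 y-97
 a81 px[185. 202.] scoop x-52 y-25 | tray x4 y-95
 a161 px[236. 202.] scoop x-24 y-25 | tray x-2 y-42
 a1498 px[334. 260.] scoop x32 y10 | tray x32 y41
 a2385 px[396. 264.] scoop x68 y13 | tray x26 y84
 a1690 px[186. 273.] scoop x-55 y18 | tray x74 y-101
 a199 px[235. 259.] scoop x-26 y10 | tray x48 y-45
(85, 66, 0.2) [-0.001 -0.072  0.082] [-0.167  0.    -0.002]
(85, 66, 0.46) [-0.001 -0.004  0.001] [-0.001 -0.    -0.002]
(85, 66, 0.5) [-0.001  0.008 -0.009] [ 0.024 -0.    -0.002]
```

Request:
move_arm --rows "0 0.008 -0.009 0.024 0 0 1;0 0.008 -0.009 0.024 0 0 1;0 0.008 -0.009 0.024 0 0 1;0 0.008 -0.009 0.024 0 0 1"

```text
clock: 17.22
eef_pos: [483.9, 198.8, 184.6]
tool_rot: [-2.641, 0.002, -3.072]
force: [-0.1, 0.6, -4.1]
width: 21.2
gripper_force: 62.7
```

```bash
python3 -c "
from h import *
look();opt((85,66,.2),(85,66,.52),(85,66,.56),(-20,75,.3))"
```

```text
t17.22 th 0.501 mouth local x0 y83 z66 F [-0.1  0.6 -4.1] w 21.2
 a2415 px[450. 204.] scoop x94 y-24 | tray x-19 y108
 a1596 px[354. 203.] scoop x41 y-24 | tray x-12 y49
 a2270 px[351. 263.] scoop x42 y12 | tray x33 y49
 a2093 px[453. 268.] scoop x102 y15 | tray x22 y115
 a1097 px[188. 277.] scoop x-54 y21 | tray x82 y-110
(85, 66, 0.2) [-0.    -0.07   0.092] [-0.192 -0.    -0.004]
(85, 66, 0.52) [ 0.     0.012 -0.007] [ 0.012 -0.001 -0.003]
(85, 66, 0.56) [ 0.     0.025 -0.018] [ 0.038 -0.001 -0.003]
(-20, 75, 0.3) [-0.002 -0.369  0.2  ] [-0.128 -0.    -0.004]
```

```bash
python3 -c "
from h import *
opt((80,72,.2),(-20,72,.2),(-25,66,.42))"
```

```text
(80, 72, 0.2) [-0.    -0.095  0.083] [-0.192 -0.    -0.004]
(-20, 72, 0.2) [-0.002 -0.387  0.243] [-0.192 -0.    -0.004]
(-25, 66, 0.42) [-0.002 -0.339  0.197] [-0.052 -0.    -0.003]
```

Request:
move_arm --rows "0 -0.025 0.02 -0.05 0 0 1;0 -0.05 0.04 -0.1 0 0 1;0 -0.075 0.065 -0.15 0 0 1;0 -0.095 0.083 -0.192 0 0 1;0 -0.107 0.09 -0.192 0 0 1;0 -0.14 0.108 -0.192 0 0 1;0 -0.187 0.134 -0.192 0 0 1;0 -0.241 0.163 -0.192 0 0 1;-0.001 -0.295 0.192 -0.192 0 0 1;-0.002 -0.341 0.218 -0.192 0 0 1;-0.002 -0.374 0.236 -0.192 0 0 1;-0.002 -0.387 0.243 -0.192 0 0 1"

```text
clock: 18.27
eef_pos: [494.0, 61.3, 176.3]
tool_rot: [-2.94, 0.001, -3.072]
force: [-0.2, -0.2, -3.9]
width: 21.3
gripper_force: 62.7
```

```bash
python3 -c "
from h import *
look();opt((-25,66,.4),(-25,66,.48),(-25,66,.52))"
```

```text
t18.27 th 0.202 mouth local x0 y-21 z72 F [-0.2 -0.2 -3.9] w 21.3
 a2682 px[385. 206.] scoop x59 y-22 | tray x-12 y-34
 a381 px[313. 205.] scoop x19 y-23 | tray x-10 y-82
 a927 px[194. 206.] scoop x-47 y-22 | tray x-5 y-169
 a1702 px[198. 268.] scoop x-47 y15 | tray x45 y-170
 a2326 px[387. 266.] scoop x63 y14 | tray x31 y-29
 a244 px[317. 256.] scoop x22 y8 | tray x27 y-78
(-25, 66, 0.4) [-0.     0.055 -0.027] [ 0.126 -0.    -0.004]
(-25, 66, 0.48) [-0.     0.084 -0.042] [ 0.177 -0.001 -0.004]
(-25, 66, 0.52) [-0.     0.098 -0.049] [ 0.203 -0.001 -0.004]
```

Request:
move_arm --rows "0 0.028 -0.014 0.06 0 0 1;0 0.055 -0.027 0.126 0 0 1;0 0.084 -0.042 0.177 0 0 1;0 0.091 -0.045 0.19 0 0 1;0 0.091 -0.045 0.19 0 0 1;0 0.091 -0.045 0.19 0 0 1"

```text
clock: 18.82
eef_pos: [491.8, 93.4, 183.9]
tool_rot: [-2.645, 0.001, -3.069]
force: [-0.3, -0.2, -3.7]
width: 21.0
gripper_force: 62.8
```

```bash
python3 -c "
from h import *
look();opt((-30,72,.2),(-130,72,.2),(-25,66,.52))"
```

```text
t18.82 th 0.497 mouth local x0 y-22 z66 F [-0.3 -0.2 -3.7] w 21.0
 a2698 px[492. 205.] scoop x118 y-23 | tray x-21 y24
 a1917 px[365. 206.] scoop x47 y-22 | tray x-11 y-49
 a447 px[361. 252.] scoop x47 y5 | tray x23 y-49
 a2205 px[476. 272.] scoop x116 y18 | tray x22 y22
 a1564 px[363. 273.] scoop x49 y18 | tray x38 y-47
(-30, 72, 0.2) [-0.001 -0.104  0.086] [-0.19  -0.    -0.003]
(-130, 72, 0.2) [-0.002 -0.397  0.245] [-0.19  -0.    -0.003]
(-25, 66, 0.52) [-0.     0.003 -0.004] [ 0.014 -0.001 -0.003]
```

Request:
move_arm --rows "0 -0.025 0.02 -0.05 0 0 1;0 -0.05 0.04 -0.1 0 0 1;0 -0.08 0.065 -0.15 0 0 1;0 -0.104 0.086 -0.19 0 0 1;0 -0.116 0.092 -0.19 0 0 1;0 -0.15 0.111 -0.19 0 0 1;0 -0.197 0.136 -0.19 0 0 1;0 -0.251 0.165 -0.19 0 0 1;-0.001 -0.305 0.194 -0.19 0 0 1;-0.002 -0.351 0.22 -0.19 0 0 1;-0.002 -0.384 0.238 -0.19 0 0 1;-0.002 -0.397 0.245 -0.19 0 0 1"

```text
clock: 19.87
eef_pos: [502.2, -49.0, 176.5]
tool_rot: [-2.94, 0.001, -3.073]
force: [-0.2, 0.8, -3.8]
width: 21.2
gripper_force: 62.8
```

```bash
cat >> h.py <<'E'
def tops(lo=(18,120,80)):
    d=cam('top');h=cv2.cvtColor(d['img'],cv2.COLOR_RGB2HSV);m=cv2.inRange(h,lo,(34,255,255));n,l,st,ce=cv2.connectedComponentsWithStats(m)
    c,sn=np.cos(TY),np.sin(TY)
    for i in range(1,n):
        p=onz(d,ce[i],70)[:2]-TO;x,y=c*p[0]+sn*p[1],-sn*p[0]+c*p[1]
        if st[i,4]>8 and abs(x)<90 and abs(y)<200: print(' top a%d x%.0f y%.0f'%(st[i,4],x,y),st[i,:4])
E
python3 -c "
from h import *
look();tops();opt((-130,68,.4),(-130,68,.49))"
```

```text
t19.87 th 0.202 mouth local x0 y-132 z72 F [-0.2  0.8 -3.8] w 21.2
 a2607 px[406. 207.] scoop x70 y-22 | tray x-12 y-131
 a2365 px[408. 266.] scoop x75 y14 | tray x30 y-126
 top a263 x-4 y109 [184 207  14  26]
 top a118 x13 y18 [218 206  12  13]
 top a111 x-25 y16 [219 220  12  12]
(-130, 68, 0.4) [ 0.     0.067 -0.035] [ 0.127 -0.    -0.003]
(-130, 68, 0.49) [ 0.     0.1   -0.053] [ 0.185 -0.    -0.003]
```

Request:
move_arm --rows "0 0.04 -0.018 0.06 0 0 1;0 0.09 -0.04 0.126 0 0 1;0 0.125 -0.055 0.165 0 0 1;0 0.139 -0.061 0.185 0 0 1;0 0.139 -0.061 0.185 0 0 1"

```text
clock: 20.38
eef_pos: [499.6, 3.7, 185.7]
tool_rot: [-2.655, 0.002, -3.062]
force: [-0.3, -0.1, -3.1]
width: 21.4
gripper_force: 62.9
```

```bash
python3 -c "
from h import *
look();tops();opt((-118,68,.49),(-122,74,.2),(-156,76,.2),(-156,76,.5))"
```

```text
t20.38 th 0.486 mouth local x1 y-111 z68 F [-0.3 -0.1 -3.1] w 21.4
 a1723 px[474. 242.] scoop x112 y-1 | tray x4 y-70
 a465 px[328. 264.] scoop x28 y13 | tray x39 y-162
 a1913 px[463. 287.] scoop x110 y28 | tray x35 y-72
 top a38 x29 y-167 [288 198   6  11]
 top a75 x-18 y-169 [289 215   8  11]
(-118, 68, 0.49) [ 0.001 -0.006  0.003] [ 0.001  0.    -0.001]
(-122, 74, 0.2) [ 0.001 -0.101  0.082] [-0.184  0.001 -0.001]
(-156, 76, 0.2) [ 0.001 -0.204  0.129] [-0.184  0.001 -0.001]
(-156, 76, 0.5) [ 0.001 -0.127  0.036] [ 0.007  0.    -0.001]
```

Request:
move_arm --rows "0 -0.025 0.02 -0.05 0 0 1;0 -0.05 0.04 -0.1 0 0 1;0 -0.075 0.06 -0.15 0 0 1;0 -0.101 0.082 -0.184 0 0 1;0.001 -0.12 0.09 -0.184 0 0 1;0.001 -0.152 0.105 -0.184 0 0 1;0.001 -0.184 0.12 -0.184 0 0 1;0.001 -0.2 0.127 -0.184 0 0 1;0.001 -0.204 0.129 -0.184 0 0 1"

```text
clock: 21.23
eef_pos: [504.1, -75.5, 180.9]
tool_rot: [-2.939, 0.001, -3.071]
force: [0.6, 0.2, -2.3]
width: 21.2
gripper_force: 62.9
```

```bash
python3 -c "
from h import *
look();tops();opt((-156,76,.42),(-156,76,.5))"
```

```text
t21.23 th 0.202 mouth local x-0 y-158 z76 F [ 0.6  0.2 -2.3] w 21.2
 a2432 px[341. 212.] scoop x34 y-19 | tray x-5 y-200
 a2073 px[529. 224.] scoop x142 y-12 | tray x-4 y-82
 a1660 px[352. 273.] scoop x43 y19 | tray x40 y-190
 a957 px[546. 278.] scoop x159 y22 | tray x33 y-65
 top a30 x26 y-51 [247 201   5   9]
 top a263 x-4 y109 [184 207  14  26]
 top a235 x-6 y17 [218 206  13  27]
 top a18 x-14 y-78 [257 217   5   7]
(-156, 76, 0.42) [-0.001  0.074 -0.052] [ 0.139  0.    -0.002]
(-156, 76, 0.5) [-0.001  0.103 -0.067] [ 0.19   0.    -0.002]
```

Request:
move_arm --rows "0 0.01 -0.025 0.05 0 0 1;0 0.035 -0.045 0.1 0 0 1;0 0.055 -0.062 0.145 0 0 1;0 0.07 -0.07 0.172 0 0 1;0 0.072 -0.072 0.175 0 0 1;0 0.072 -0.072 0.175 0 0 1"

```text
clock: 21.83
eef_pos: [502.5, -46.9, 197.4]
tool_rot: [-2.667, 0.001, -3.067]
force: [0.3, 0.2, -2.6]
width: 21.1
gripper_force: 62.9
```

```bash
python3 -c "
from h import *
look();opt((-162,80,.48),(-162,80,.52))"
```

```text
t21.83 th 0.474 mouth local x0 y-160 z80 F [ 0.3  0.2 -2.6] w 21.1
 a2568 px[381. 213.] scoop x57 y-18 | tray x-3 y-178
 a2306 px[535. 232.] scoop x146 y-7 | tray x-4 y-88
 a2117 px[384. 274.] scoop x62 y19 | tray x43 y-172
 a690 px[552. 290.] scoop x164 y30 | tray x31 y-73
(-162, 80, 0.48) [-0.001  0.001 -0.001] [ 0.003 -0.    -0.002]
(-162, 80, 0.52) [-0.001  0.013 -0.012] [ 0.029 -0.    -0.002]
```

Request:
move_arm --rows "0 0 0 0 0 0 1;0 0 0 0 0 0 1;0 0 0 0 0 0 1"

```text
clock: 22.13
eef_pos: [502.1, -50.6, 197.7]
tool_rot: [-2.666, 0.002, -3.073]
force: [0.2, 0.5, -3.4]
width: 21.4
gripper_force: 62.9
```

```bash
python3 -c "
from h import *
look();tops();opt((-162,80,.48),(-162,80,.53),(-165,100,.2))"
```

```text
t22.13 th 0.476 mouth local x-0 y-164 z80 F [ 0.2  0.5 -3.4] w 21.4
 a2586 px[381. 213.] scoop x57 y-18 | tray x-4 y-182
 a1947 px[540. 233.] scoop x149 y-6 | tray x-4 y-89
 a2126 px[385. 274.] scoop x62 y19 | tray x42 y-176
 a304 px[555. 293.] scoop x167 y32 | tray x33 y-75
 top a70 x-20 y-172 [288 216  11   9]
 top a56 x-26 y117 [185 223   9  10]
(-162, 80, 0.48) [-0.002  0.006 -0.003] [ 0.003 -0.001 -0.004]
(-162, 80, 0.53) [-0.001  0.022 -0.016] [ 0.034 -0.001 -0.004]
(-165, 100, 0.2) [-0.002 -0.106  0.029] [-0.176 -0.    -0.004]
```

Request:
move_arm --rows "0 0.01 -0.008 0.017 0 0 1;0 0.02 -0.016 0.034 0 0 1;0 0.02 -0.016 0.034 0 0 1;0 0.02 -0.016 0.034 0 0 1;0 0.02 -0.016 0.034 0 0 1"

```text
clock: 22.65
eef_pos: [501.7, -42.4, 199.2]
tool_rot: [-2.612, 0.001, -3.072]
force: [-0.1, -0.5, -3.0]
width: 21.3
gripper_force: 62.9
```

```bash
python3 -c "
from h import *
look();opt((-162,80,.53),(-162,80,.57),(-165,110,.2),(-165,110,0))"
```

```text
t22.65 th 0.529 mouth local x-0 y-162 z80 F [-0.1 -0.5 -3. ] w 21.3
 a2059 px[432. 214.] scoop x85 y-18 | tray x-7 y-148
 a2094 px[538. 235.] scoop x148 y-5 | tray x-3 y-89
 a1819 px[436. 271.] scoop x92 y17 | tray x32 y-141
 a334 px[555. 294.] scoop x167 y33 | tray x31 y-75
(-162, 80, 0.53) [-0.001  0.001 -0.   ] [ 0.    -0.001 -0.004]
(-162, 80, 0.57) [-0.001  0.014 -0.011] [ 0.026 -0.001 -0.004]
(-165, 110, 0.2) [-0.002 -0.14   0.023] [-0.21  -0.    -0.004]
(-165, 110, 0) [-0.002 -0.172  0.098] [-0.337  0.    -0.004]
```

Request:
move_arm --rows "0 0 0 0 0 0 1;0 0 0 0 0 0 1;0 0 0 0 0 0 1;0 0 0 0 0 0 1"

```text
clock: 23.03
eef_pos: [501.7, -42.2, 199.3]
tool_rot: [-2.612, 0.002, -3.072]
force: [0.0, -0.2, -2.3]
width: 21.0
gripper_force: 63.0
```

```bash
python3 -c "
from h import *
look();opt((-162,80,.57),(-165,110,.2),(-165,120,0))"
```

```text
t23.03 th 0.530 mouth local x0 y-162 z80 F [ 0.  -0.2 -2.3] w 21.0
 a1884 px[440. 211.] scoop x89 y-20 | tray x-10 y-143
 a2086 px[538. 235.] scoop x148 y-5 | tray x-3 y-89
 a1635 px[434. 262.] scoop x90 y11 | tray x26 y-143
 a323 px[555. 294.] scoop x167 y33 | tray x31 y-75
(-162, 80, 0.57) [-0.001  0.012 -0.01 ] [ 0.026 -0.001 -0.003]
(-165, 110, 0.2) [-0.002 -0.142  0.024] [-0.21  -0.    -0.003]
(-165, 120, 0) [-0.002 -0.19   0.07 ] [-0.337  0.    -0.003]
```

Request:
move_arm --rows "0 0.015 -0.009 0 0 0 1;0 0.032 -0.019 0 0 0 1;0 0.048 -0.028 0 0 0 1;0 0.063 -0.037 0 0 0 1;0 0.063 -0.037 0 0 0 1"

```text
clock: 23.5
eef_pos: [500.5, -19.3, 200.0]
tool_rot: [-2.61, 0.002, -3.07]
force: [-0.3, -1.6, 2.6]
width: 20.8
gripper_force: 63.4
```

```bash
python3 -c "
from h import *
look();opt((-141,130,.53),(-141,140,0))"
```

```text
t23.50 th 0.531 mouth local x0 y-139 z81 F [-0.3 -1.6  2.6] w 20.8
 a1861 px[441. 211.] scoop x90 y-20 | tray x-10 y-120
 a2318 px[501. 228.] scoop x126 y-9 | tray x-4 y-85
 a1408 px[436. 263.] scoop x91 y12 | tray x27 y-119
 a1884 px[532. 293.] scoop x152 y32 | tray x34 y-63
(-141, 130, 0.53) [-0.    -0.087 -0.139] [-0.001 -0.    -0.003]
(-141, 140, 0) [-0.001 -0.218  0.011] [-0.338  0.001 -0.003]
```

Request:
move_arm --rows "0 -0.01 -0.018 0 0 0 1;0 -0.025 -0.04 0 0 0 1;0 -0.045 -0.07 0 0 0 1;0 -0.065 -0.105 0 0 0 1;0 -0.087 -0.139 0 0 0 1;0 -0.087 -0.139 0 0 0 1"

```text
clock: 24.05
eef_pos: [501.4, -20.9, 251.2]
tool_rot: [-2.613, 0.007, -3.071]
force: [0.9, -0.1, -1.6]
width: 21.0
gripper_force: 63.1
```

```bash
python3 -c "
from h import *
look();tops();opt((-141,130,0));rows([500,-110,225],[np.pi,0,2.4]);rows([490,-110,225],[np.pi,0,2.4])"
```

```text
t24.05 th 0.529 mouth local x2 y-141 z132 F [ 0.9 -0.1 -1.6] w 21.0
 a1040 px[430. 192.] scoop x82 y-30 | tray x-8 y-136
 a1623 px[503. 204.] scoop x124 y-24 | tray x-5 y-85
 a810 px[420. 229.] scoop x79 y-9 | tray x23 y-140
 a1515 px[531. 259.] scoop x147 y10 | tray x33 y-62
 top a46 x-14 y-126 [274 215   6   9]
(-141, 130, 0) [-0.    -0.114  0.179] [-0.337  0.001 -0.004]
[ 0.023 -0.214  0.218] [-0.317  0.139  0.504] rows>=2.2 7.7
[ 0.056 -0.212  0.217] [-0.317  0.139  0.504] rows>=2.2 7.7
```

Request:
move_arm --rows "0.005 -0.02 0.02 -0.04 0.017 0.063 1;0.01 -0.05 0.05 -0.08 0.035 0.126 1;0.02 -0.08 0.08 -0.12 0.052 0.189 1;0.03 -0.11 0.11 -0.16 0.07 0.252 1;0.04 -0.14 0.14 -0.2 0.087 0.315 1;0.045 -0.17 0.17 -0.24 0.104 0.378 1;0.05 -0.19 0.19 -0.28 0.122 0.441 1;0.055 -0.21 0.215 -0.317 0.139 0.504 1;0.055 -0.21 0.215 -0.317 0.139 0.504 1"

```text
clock: 24.9
eef_pos: [487.5, -115.3, 223.0]
tool_rot: [-3.136, -0.004, 2.387]
force: [-0.4, -1.2, -3.0]
width: 20.9
gripper_force: 62.9
```

```bash
python3 -c "
from h import *
s=read_state();print(s['eef_pos'],s['tool_rot'],s['force']);tops()
rows([490.5,-385,225],[np.pi,0,1.668]);path([490.5,-385,160],1.668,0,11)"
```

```text
[ 487.48625021 -115.34027877  222.99528866] [-3.13646188 -0.00353775  2.3873776 ] [-0.42754688 -1.18092266 -2.95823838]
 top a144 x30 y-63 [247 198  13  13]
 top a235 x3 y-136 [273 201  15  24]
 top a264 x-4 y109 [184 207  14  26]
 top a236 x-6 y17 [218 206  13  26]
 top a116 x-8 y-85 [256 212  13  12]
[-0.623 -0.659 -0.004] [-0.004 -0.001  0.462] rows>=6.5 5.8
-0.015 -0.015 0.005 -0.0 -0.0 0.011
-0.054 -0.057 0.019 -0.0 -0.0 0.04
-0.114 -0.12 0.039 -0.001 -0.0 0.084
-0.187 -0.198 0.064 -0.001 -0.0 0.139
-0.269 -0.284 0.092 -0.002 -0.0 0.2
-0.354 -0.374 0.121 -0.002 -0.0 0.262
-0.436 -0.46 0.149 -0.003 -0.001 0.323
-0.51 -0.538 0.174 -0.003 -0.001 0.378
-0.569 -0.601 0.194 -0.003 -0.001 0.422
-0.609 -0.643 0.208 -0.004 -0.001 0.451
-0.623 -0.658 0.213 -0.004 -0.001 0.462
```

Request:
move_arm --rows "-0.015 -0.015 0 0 0 0.011 1;-0.054 -0.057 0 0 0 0.04 1;-0.114 -0.12 0 0 0 0.084 1;-0.187 -0.198 0 0 0 0.139 1;-0.27 -0.285 0 0 0 0.2 1;-0.355 -0.375 0 0 0 0.262 1;-0.437 -0.46 0 0 0 0.323 1;-0.51 -0.54 0 0 0 0.378 1;-0.57 -0.603 0 -0.002 0 0.422 1;-0.61 -0.645 0 -0.003 0 0.451 1;-0.623 -0.66 0 -0.004 0 0.462 1;-0.623 -0.66 0 -0.004 0 0.462 1"

```text
clock: 25.95
eef_pos: [493.4, -383.1, 224.1]
tool_rot: [3.139, -0.001, 1.672]
force: [0.1, 1.6, -2.0]
width: 21.1
gripper_force: 62.9
```

```bash
python3 -c "
from h import *
s=read_state();print(s['eef_pos'],s['tool_rot'],s['force'])
rows([491,-399.5,100],[np.pi,0,1.668]);rows([491,-399.5,93],[np.pi,0,1.668])"
```

```text
[ 493.43022694 -383.06626247  224.12211956] [ 3.13926782e+00 -1.34120154e-03  1.67220719e+00] [ 0.10838792  1.63405554 -2.02138588]
[-0.054 -0.015  0.414] [ 0.001 -0.001  0.003] rows>=3.0 0.0
[-0.054 -0.015  0.437] [ 0.001 -0.001  0.003] rows>=3.2 0.0
```

Request:
move_arm --rows "-0.02 -0.005 0.08 0 0 0 1;-0.04 -0.01 0.18 0 0 0 1;-0.054 -0.015 0.28 0 0 0 1;-0.054 -0.015 0.35 0 0 0 1;-0.054 -0.015 0.39 0 0 0 1;-0.054 -0.015 0.41 0 0 0 1;-0.054 -0.015 0.42 0 0 0 1;-0.054 -0.015 0.42 0 0 0 1"

```text
clock: 26.62
eef_pos: [492.4, -397.1, 99.1]
tool_rot: [3.137, -0.002, 1.676]
force: [0.4, -0.6, -2.6]
width: 21.4
gripper_force: 62.8
```

Request:
move_arm --rows "0 0 0.008 0 0 0 1;0 0 0.014 0 0 0 1;0 0 0.014 0 0 0 1"

```text
clock: 26.87
eef_pos: [491.8, -398.1, 95.1]
tool_rot: [3.137, -0.001, 1.674]
force: [-0.8, -0.0, -1.9]
width: 21.5
gripper_force: 62.8
```

Request:
move_arm --rows "0 0 0.005 0 0 0 1;0 0 0.009 0 0 0 1;0 0 0.009 0 0 0 1"

```text
clock: 27.12
eef_pos: [491.4, -397.9, 91.6]
tool_rot: [3.138, -0.002, 1.674]
force: [0.0, 0.3, -1.9]
width: 21.2
gripper_force: 62.8
```

Request:
move_arm --rows "0 0 0.004 0 0 0 1;0 0 0.008 0 0 0 1;0 0 0.008 0 0 0 1"

```text
clock: 27.37
eef_pos: [491.6, -397.8, 89.2]
tool_rot: [3.138, -0.002, 1.674]
force: [0.0, -0.8, -2.1]
width: 21.1
gripper_force: 63.0
```

Request:
move_arm --rows "0 0 0.004 0 0 0 1;0 0 0.008 0 0 0 1;0 0 0.008 0 0 0 1"

```text
clock: 27.62
eef_pos: [492.0, -397.7, 88.8]
tool_rot: [3.138, -0.001, 1.674]
force: [-1.1, 2.7, 11.5]
width: 21.6
gripper_force: 64.7
```

Contact on the bench. Ease off a millimetre, open fully, then rise.

Request:
move_arm --rows "0 0 -0.003 0 0 0 1;0 0 -0.003 0 0 0 -1;0 0 -0.003 0 0 0 -1;0 0 -0.003 0 0 0 -1;0 0 -0.003 0 0 0 -1;0 0 -0.003 0 0 0 -1;0 0 -0.003 0 0 0 -1;0 0 -0.06 0 0 0 -1;0 0 -0.16 0 0 0 -1;0 0 -0.28 0 0 0 -1;0 0 -0.4 0 0 0 -1;0 0 -0.52 0 0 0 -1"

```text
clock: 28.62
eef_pos: [490.8, -397.9, 244.3]
tool_rot: [3.138, -0.003, 1.674]
force: [-0.0, 0.1, 0.7]
width: 85.3
gripper_force: 0.0
```

Run:
```python
from h import *
np.set_printoptions(precision=1,suppress=True)
s=read_state();print(s['clock'],s['eef_pos'],s['width'],s['force']);tops()
d=cam('top')
a=cv2.imread('pics/top0.png')[:,:,::-1]
for n,b in [('handle',(408,205,460,235)),]:
  for im in(a,d['img']):
    m=(im.max(2)<50).astype(np.uint8);k=np.zeros_like(m);k[b[1]:b[3],b[0]:b[2]]=1
    c=max(cv2.findContours(m&k,0,1)[0],key=cv2.contourArea);print(n,cv2.minAreaRect(c))
# bystanders: mean abs change vs start
for n,b in [('jar',(383,138,413,168)),('can',(138,132,180,170)),('blue1',(338,168,355,186)),('blue2',(272,262,290,280)),('scraper',(335,203,368,248)),('tray slot',(288,190,300,240))]:
    x=[im[b[1]:b[3],b[0]:b[2]].astype(int) for im in(a,d['img'])];print(n,np.abs(x[0]-x[1]).mean())
```

```text
28.6167 [ 490.8 -397.9  244.3] 85.29426287792 [-0.   0.1  0.7]
 top a149 x30 y-63 [246 198  14  13]
 top a242 x3 y-137 [273 201  15  24]
 top a264 x-4 y109 [184 207  14  26]
 top a240 x-6 y16 [218 206  14  26]
 top a117 x-8 y-85 [256 212  12  12]
handle ((431.955810546875, 219.6602325439453), (8.04150104522705, 34.11068344116211), 86.98721313476562)
handle ((430.9808044433594, 219.020751953125), (7.154279708862305, 34.09273910522461), 87.70938873291016)
jar 3.2492592592592593
can 0.8170426065162907
blue1 0.6350762527233116
blue2 7.1460905349794235
scraper 9.564309764309764
tray slot 18.06388888888889
```

Run:
```python
from h import *
d=cam('top');a=cv2.imread('pics/top0.png')[:,:,::-1]
c,s=np.cos(TY),np.sin(TY)
for y,z in [(-150,58),(-156,58),(-162,58),(-168,50),(-178,30),(-178,15),(-184,15)]:
    r=[[],[]]
    for x in range(-65,66,10):
        u=px(d,W(x,y,z)).round().astype(int)
        for i,im in enumerate((a,d['img'])): r[i].append(int(im[u[1],u[0]].min()))
    print(y,z,r[0],r[1])
```

```text
-150 58 [62, 62, 62, 72, 91, 107, 79, 72, 73, 73, 71, 71, 71, 65] [62, 62, 62, 63, 49, 56, 49, 39, 73, 71, 67, 60, 60, 55]
-156 58 [79, 64, 64, 71, 83, 90, 77, 76, 77, 80, 82, 85, 73, 69] [79, 64, 65, 54, 45, 43, 37, 38, 48, 44, 69, 73, 62, 58]
-162 58 [138, 128, 116, 123, 127, 151, 165, 146, 145, 149, 156, 157, 133, 133] [137, 128, 115, 106, 65, 75, 75, 63, 62, 64, 131, 134, 115, 113]
-168 50 [87, 67, 57, 95, 94, 105, 99, 82, 128, 122, 119, 119, 103, 129] [87, 68, 58, 87, 59, 82, 79, 46, 60, 58, 100, 104, 89, 109]
-178 30 [35, 34, 34, 34, 35, 34, 33, 34, 34, 34, 32, 32, 34, 35] [34, 34, 34, 35, 66, 76, 66, 33, 33, 35, 33, 33, 33, 32]
-178 15 [35, 34, 34, 35, 35, 34, 33, 34, 34, 34, 33, 33, 34, 33] [34, 33, 34, 34, 66, 77, 66, 34, 33, 34, 34, 34, 33, 31]
-184 15 [35, 34, 35, 36, 39, 35, 35, 35, 36, 37, 37, 34, 34, 35] [35, 35, 36, 37, 55, 77, 59, 35, 36, 35, 37, 34, 35, 35]
```

```bash
python3 -c "
from cell import *
print(finish_job())"
```

```text
the job is handed in; nothing more can be done
None
```

The job is handed in at 28.7 s of the 72 s allowed, with the verdict not shown: the floor checked clear of crusts, pale pieces show in the slot (too close together to count), the eight couplings lie 2, 2 and 4 over the three panels, both tools are back at their places, and the can and jar look unmoved.

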